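# Warm the custard tubs and check each with the infrared thermometer

### The arm

A 6-joint arm with a two-finger parallel gripper is mounted at the origin on the work surface. World frame = base frame: x ahead of the robot, y to its left, z up, the work surface at z = 0. Lengths are in m, angles in degrees, forces in N, time in s.
With the tool pointing down it reaches from about 0.3 to 0.75 m from the base axis. Payload 8.5 kg.
Tool frame: the origin (TCP) lies midway between the tips of the shut fingers; the grasp point (between the pads) lies 19 mm behind it (env.grasp_offset is the distance from the TCP to the grasp point, in m); z points along the fingers, y is the line along which they close (so a half turn about z gives the same grasp; the last joint's range is limited). The gripper opens to 85 mm and grips with 20 to 120 N. Pads are 22 mm wide; open, the fingers measure 114 mm over their backs; the gripper's body (76 mm by 85 mm) begins 54 mm behind the grasp point. The pads swing forward as they close: fully open they stand 13 mm farther back than shut.
Start: joints at [53.039, 21.807, 74.336, -0, 83.858, -12.336], TCP at [0.229, 0.5, 0.206] pointing down, gripper open.
Joint ranges: [-178.18, 178.18], [-50.72, 133.34], [12.68, 142.11], [-81.47, 261.47], [9.98, 163.14], [-165.26, 165.26]. Speed limits (degrees/s): [136.94, 136.94, 180, 180, 180, 180].

### API

Orientations are given as a 3x3 rotation matrix whose columns are the frame's x, y, z axes.
In Python, from rig import env gives the robot as it stands.
- The arm moves only by the tool servo_tool, never from a script. Its argument "deltas" is text: rows parted by semicolons, each of 7 numbers parted by spaces: the opening, from 0 (shut) to 1 (fully open), then the shift along the tool's x, y, z in mm, then the turn, a rotation vector about the tool's x, y, z in rad. A call has 1 to 8 rows; each row shifts and turns the commanded pose from where the row before left it, along the tool's axes as they then stand; what a row does not reach is not made up. A row lasts 1/12 s, in which the tool goes at most 41.7 mm and 7.16 degrees, less where a joint would pass 70% of its speed; a pose out of reach is approached as far as the arm can. A call is refused whole if a number of a shift passes 41.7 or a number of a turn 0.125, either way. A call with a gripper value outside its range is refused whole. The fingers move at their own pace and stop on an object; "newtons" is the grip in N (left out, the last holds). Time passes only in rows, so rows that do not move let the fingers close. It gives the time, the measured TCP pose, the force, the opening and the grip force at its end, in the units of the state.
- env.observe(): the state, without advancing time (a new reading comes with each control period).
- env.get_image(name): name is "side" or "top" or "wrist"; returns a dict with "img" (384x512x3 uint8, red, green, blue), "depth" (384x512 float32, m along the optical axis (not along the pixel's ray), 0 where there is no reading), "camera_matrix" (3x3 intrinsics, pixels), "world_to_cam" (4x4, takes a point from world to camera coordinates). Camera axes: x right, y down, z forward; pixel columns grow to the right and rows downward; lengths in m; the calibration is good to about 2 mm. A picture is of the moment at which its call begins.
- env.close_job(): hands the job in; it is judged then, once.
Trained networks look in a picture, given as the dict that the camera call returned (one of the last four; its "shot" number tells which), for a name from the list of things; names that differ only in an ending like _2 or _b are one class to them, and where a whole thing is asked for, a point or a joint stands for the part that bears it (a point fixed in the world has none). Each returns a list of dicts, best first, with "conf" (0 to 1); they miss things now and then, are a little off and sometimes report something else, mostly with a low value. They report only what shows in the picture. A call takes as long as a camera call. They do not tell look-alikes from the thing itself.
- env.spot_in(name, picture): "bbox" ([centre column, centre row, width, height] in pixels, round what is visible of it).
- env.spot_point(name, picture): "uv" ([column, row] in pixels: a listed point, or the origin of a listed thing).
The state is a dict: "time_s": time; "q": joint angles; "qvel": joint speeds; "joint_efforts": joint torques, N m; "position": TCP position; "tool_rot": TCP orientation; "ft_force": force on the tool from outside, world axes, zero at the start; "wrist_torque": the same for the moment, N m; "grip_width": finger opening in m; "gripper_force": force on a finger pad.
Only numpy, scipy, OpenCV 4.12 (cv2) and the standard library are available. Lean on these libraries where they do the work, as an engineer would, in place of code of your own. Each camera call takes 0.05 s, during which the arm holds its last target. There are 200 camera calls.

### The job

Stand all the custard tubs upright inside the rim of the warming tray, then set its heat lever to the yellow mark. Then take the infrared thermometer from its rest and, holding it about 10 cm from the lid and well above it, aim its lens down at the white label of each tub in turn, keeping it steady on the label for a full second each, in the order red, yellow, green, blue (skip colours that are not there), without touching the tubs with it. Lay the thermometer back in its rest the way it was, leaving the tubs in the tray and the lever at yellow, and do not disturb the carton, jug and scraper.

Things in the scene. Friction and masses are not known exactly. Their poses are not given: they have to be found in the camera images.
- warmer: fixed steel warming tray: square, 248 mm outside, 240 mm inside the low rim; flat floor 30 mm above the worktop, rim top 42 mm. Origin at worktop level under the tray's centre, x and y along its sides. On its -y side it carries a white control box (130 mm along x, 80 mm along y, 60 mm high) with the heat lever on top
- heat_lever (a joint): heat lever, steel stem with black ball knob 28 mm across, 95 mm from hinge to knob centre; swings in the tray's xz plane, stays where left (about 1.5 N at the knob). 0 = leaning 0.6 rad from vertical to tray -x (white mark, off), 0.6 = upright, 0.75 = yellow mark (warm), 1.2 = red mark (hot). The marks sit on the edge of a dark disc of radius 46 mm, 14 to 20 mm to the stem's -y side
- lever_hinge (a point): point on the heat lever's hinge axis (fixed; axis along tray y), 60 mm above the worktop, level with the control box's top face; axes as the tray's
- lever_knob (a point): centre of the heat lever's black ball knob; moves with the lever
- rest: fixed grey rest for the thermometer: base 120 x 70 x 12 mm, two saddles 18 mm thick (along x) centred at x = -45 and +40 mm, saddle floor 55 mm above the worktop, cheeks 12 mm high, 40 mm apart inside; 67 mm gap for the fingers between the saddles. Origin at worktop level under its centre; +x is where the thermometer's nose points
- thermometer: loose infrared thermometer, 140 g: level orange handle 130 mm long (x), 28 mm wide (y), 30 mm high (z), with a black nose 28 mm across that leaves the front end (+x) bent 45 degrees downward. Origin at the centre of the handle's underside, so the handle's middle is 15 mm above it. Lying in its rest its origin is 55 mm above the rest's origin, axes parallel
- lens (a point): red lens at the end of the thermometer's nose: at (97, 0, -17) mm in the thermometer's frame. Its z axis is the line of sight, 45 degrees forward (+x) and down of the level handle
- tub_red: loose lidded custard tub with a red lid, 60 mm across, 75 mm tall, 180 g, or absent; starts upright on the brown mat (3 mm thick). Origin at the centre of its underside, z up
- label_red (a point): centre of the round white label (38 mm across) on top of the red lid, 75 mm above the tub's origin
- tub_yellow: loose lidded custard tub with a yellow lid, 60 mm across, 75 mm tall, 180 g, or absent; starts upright on the brown mat (3 mm thick). Origin at the centre of its underside, z up
- label_yellow (a point): centre of the round white label (38 mm across) on top of the yellow lid, 75 mm above the tub's origin
- tub_green: loose lidded custard tub with a green lid, 60 mm across, 75 mm tall, 180 g, or absent; starts upright on the brown mat (3 mm thick). Origin at the centre of its underside, z up
- label_green (a point): centre of the round white label (38 mm across) on top of the green lid, 75 mm above the tub's origin
- tub_blue: loose lidded custard tub with a blue lid, 60 mm across, 75 mm tall, 180 g, or absent; starts upright on the brown mat (3 mm thick). Origin at the centre of its underside, z up
- label_blue (a point): centre of the round white label (38 mm across) on top of the blue lid, 75 mm above the tub's origin
- carton: bystander: green milk carton, 70 x 70 x 160 mm, origin under its centre
- jug: bystander: clear measuring jug, 90 mm across, 100 mm high, handle on its +y side, origin under its centre
- scraper: bystander: flat orange dough scraper, 110 x 130 mm, 5 mm thick, origin at the middle of its straight edge
Mind the look-alikes: they are no part of the job. There is more than one size of the thermometer; the one meant has the size given above.

How it is judged (in metres and radians):
On the way, in this order (a step that is already met when the one before it is completed fails the run):
1. all tubs present stand upright on the warming tray's floor (x of tub_red in the frame of warmer between -0.095 and 0.095 m and y of tub_red in the frame of warmer between -0.095 and 0.095 m and z of tub_red in the frame of warmer between 0.024 and 0.036 m and angle between each of tub_red, tub_yellow, tub_green, tub_blue's own z axis and vertical below 0.1 rad and x of tub_yellow in the frame of warmer between -0.095 and 0.095 m and y of tub_yellow in the frame of warmer between -0.095 and 0.095 m and z of tub_yellow in the frame of warmer between 0.024 and 0.036 m and x of tub_green in the frame of warmer between -0.095 and 0.095 m and y of tub_green in the frame of warmer between -0.095 and 0.095 m and z of tub_green in the frame of warmer between 0.024 and 0.036 m and x of tub_blue in the frame of warmer between -0.095 and 0.095 m and y of tub_blue in the frame of warmer between -0.095 and 0.095 m and z of tub_blue in the frame of warmer between 0.024 and 0.036 m), for 0.3 s.
2. the heat lever stands at the yellow mark (0.75, within 0.12 rad) (value of joint heat_lever between 0.63 and 0.87 rad), for 0.3 s.
3. the thermometer's line of sight is kept on the red tub's label (within 20 mm of its centre) from 50 to 180 mm away, the lens at least 35 mm above the lid (x of label_red in the frame of lens between -0.02 and 0.02 m and y of label_red in the frame of lens between -0.02 and 0.02 m and z of label_red in the frame of lens between 0.05 and 0.18 m and z of lens in the frame of label_red above 0.035 m), for 0.8 s.
4. the thermometer's line of sight is kept on the yellow tub's label (within 20 mm of its centre) from 50 to 180 mm away, the lens at least 35 mm above the lid (x of label_yellow in the frame of lens between -0.02 and 0.02 m and y of label_yellow in the frame of lens between -0.02 and 0.02 m and z of label_yellow in the frame of lens between 0.05 and 0.18 m and z of lens in the frame of label_yellow above 0.035 m), for 0.8 s.
5. the thermometer's line of sight is kept on the green tub's label (within 20 mm of its centre) from 50 to 180 mm away, the lens at least 35 mm above the lid (x of label_green in the frame of lens between -0.02 and 0.02 m and y of label_green in the frame of lens between -0.02 and 0.02 m and z of label_green in the frame of lens between 0.05 and 0.18 m and z of lens in the frame of label_green above 0.035 m), for 0.8 s.
6. the thermometer's line of sight is kept on the blue tub's label (within 20 mm of its centre) from 50 to 180 mm away, the lens at least 35 mm above the lid (x of label_blue in the frame of lens between -0.02 and 0.02 m and y of label_blue in the frame of lens between -0.02 and 0.02 m and z of label_blue in the frame of lens between 0.05 and 0.18 m and z of lens in the frame of label_blue above 0.035 m), for 0.8 s.
At the end, for the whole second after the job is handed in: Every tub present stands upright (within 0.1 rad) on the tray's floor inside the rim, the lever is within 0.12 rad of 0.75, and the thermometer lies still in its rest, nose forward (within 20 mm lengthways, 15 mm sideways, 7 mm in height, 0.2 rad) (all of step 1 and all of step 2 and x of thermometer in the frame of rest between -0.02 and 0.02 m and y of thermometer in the frame of rest between -0.015 and 0.015 m and z of thermometer in the frame of rest between 0.048 and 0.062 m and angle between the x axis of thermometer and the x axis of rest, either way round below 0.2 rad and angle between thermometer's own z axis and vertical below 0.15 rad and x of lens in the frame of rest above 0.05 m and linear speed of thermometer below 0.02 m/s); the robot touches nothing.
It fails at once if the carton is moved more than 30 mm (distance of carton from where it was at the start of the episode above 0.03 m).
It fails at once if the jug is moved more than 30 mm (distance of jug from where it was at the start of the episode above 0.03 m).
It fails at once if the scraper is moved more than 30 mm (distance of scraper from where it was at the start of the episode above 0.03 m).
It fails at once if the thermometer presses on a tub (contact force between thermometer and tub_red above 1.5 N or contact force between thermometer and tub_yellow above 1.5 N or contact force between thermometer and tub_green above 1.5 N or contact force between thermometer and tub_blue above 1.5 N).
Of tub_red, tub_yellow, tub_green, tub_blue only 3 to 4 are there at a start; the rules pass over those that are not, and their reading is None.
At some moment in a run one of tub_red, tub_yellow, tub_green, tub_blue may be knocked a few centimetres aside while the robot is not near it.
It also fails if it takes over 210 s, if anything falls off the work surface, if the arm or the gripper's body presses on something with over 40 N, if the wrist force passes 120 N, or if a joint passes its speed limit or range.

## Working session

There is one attempt and no reset: what is moved stays moved. The work goes in short steps, Python scripts to look and compute and a tool call to move; the robot and the scene stay as the last step left them, time stands still between calls to the robot, and variables do not carry over. Pictures are saved under pics/ and viewed, at most 14 in all, crops included, and the job is handed in when it is done.

Besides the shell and the picture viewer there is one more tool, called after "Call:" by a JSON object that holds its "op" and its "data", one argument or row to a line. servo_tool: Moves the arm, as the interface text tells. Its arguments: {"type":"object","properties":{"deltas":{"type":"string"},"newtons":{"type":"number"}},"required":["deltas"]}

```bash
ls; mkdir -p pics; cat > h.py <<'E'
import numpy as np, cv2
from rig import env
def ray(p,uv):
    K=p["camera_matrix"];T=p["world_to_cam"];R=T[:3,:3];t=T[:3,3]
    d=R.T@np.linalg.inv(K)@np.array([uv[0],uv[1],1.]);return -R.T@t,d
def tri(l):
    A=np.zeros((3,3));b=np.zeros(3)
    for p,uv in l:
        o,d=ray(p,uv);d=d/np.linalg.norm(d);M=np.eye(3)-np.outer(d,d);A+=M;b+=M@o
    x=np.linalg.solve(A,b);r=[np.linalg.norm((np.eye(3)-np.outer(d/np.linalg.norm(d),d/np.linalg.norm(d)))@(x-o)) for o,d in [ray(p,u) for p,u in l]]
    return x,max(r)
def atz(p,uv,z):
    o,d=ray(p,uv);return o+d*(z-o[2])/d[2]
def dep(p,uv):
    u,v=int(round(uv[0])),int(round(uv[1]))
    if not(0<=u<512 and 0<=v<384):return None
    w=p["depth"][max(0,v-1):v+2,max(0,u-1):u+2];w=w[w>0]
    if len(w)==0:return None
    o,d=ray(p,uv);return o+d*np.median(w)   # d has unit z in camera
def proj(p,X):
    c=p["world_to_cam"]@np.append(X,1);q=p["camera_matrix"]@c[:3];return q[:2]/q[2]
def save(img,n,s=1.5):
    cv2.imwrite("pics/"+n,cv2.resize(img[:,:,::-1],None,fx=s,fy=s,interpolation=cv2.INTER_CUBIC))
def st():
    s=env.observe();print("t",round(s["time_s"],2),"p",np.round(s["position"],4),"R",np.round(s["tool_rot"],3).tolist(),"w",round(s["grip_width"],4),"gf",round(s["gripper_force"],1),"q",np.round(s["q"],1));return s
E
python3 - <<'E'
from h import *
st()
P={n:env.get_image(n) for n in("side","top","wrist")}
a=np.vstack([P["side"]["img"],P["top"]["img"]]);
save(P["top"]["img"],"top0.png");save(P["side"]["img"],"side0.png")
np.set_printoptions(suppress=True,precision=3)
pts=["warmer","lever_hinge","lever_knob","rest","thermometer","lens"]+[k+c for c in("red","yellow","green","blue") for k in("tub_","label_")]+["carton","jug","scraper"]
for n in pts:
    for c in("top","side","wrist"):
        for r in env.spot_point(n,P[c])[:3]:
            if r["conf"]>.2: print(n,c,np.round(r["uv"],1),round(r["conf"],2),"dep",dep(P[c],r["uv"]))
E
```

```text
pics
t 0.0 p [0.229  0.4997 0.2053] R [[-0.909, 0.417, -0.001], [0.417, 0.909, -0.001], [0.0, -0.001, -1.0]] w 0.0854 gf 0.0 q [ 53.   21.8  74.4  -0.   83.9 -12.3]
warmer top [257.5 163.5] 0.78 dep [0.569 0.008 0.032]
warmer top [249.7 113.9] 0.37 dep [0.769 0.03  0.003]
warmer side [277.5 216.1] 0.74 dep [ 0.528 -0.033  0.028]
lever_hinge top [302.7 153.1] 0.94 dep [ 0.589 -0.151  0.071]
lever_hinge top [154.9 170.6] 0.53 dep [0.546 0.363 0.077]
lever_hinge top [195.4 211. ] 0.35 dep [0.398 0.224 0.077]
lever_hinge side [328.4 217.1] 0.65 dep [ 0.563 -0.183  0.086]
lever_knob top [307.8 154.4] 0.61 dep [ 0.558 -0.16   0.156]
lever_knob top [155.9 173.8] 0.25 dep [0.533 0.359 0.081]
lever_knob side [320.9 199. ] 0.73 dep [ 0.54  -0.171  0.143]
rest top [366.4 202.9] 0.88 dep [ 0.403 -0.358  0.071]
rest side [355.5 307.5] 0.7 dep [ 0.421 -0.391  0.012]
thermometer top [371.2 195.6] 0.95 dep [ 0.425 -0.373  0.086]
thermometer top [360.1 286.9] 0.59 dep [ 0.125 -0.326  0.005]
thermometer side [232.  354.7] 0.97 dep [ 0.132 -0.318  0.019]
thermometer side [359.9 288.9] 0.94 dep [ 0.422 
[... 1422 characters left out ...]
347.4] 0.73 dep [0.202 0.48  0.305]
label_blue top [191.6 202.7] 0.77 dep [0.427 0.237 0.08 ]
label_blue side [189.6 179.1] 0.82 dep [0.414 0.232 0.076]
carton top [198.7 121.6] 0.88 dep [0.717 0.209 0.083]
carton top [158.5 175.2] 0.5 dep [0.528 0.35  0.079]
carton top [167.2 210.9] 0.39 dep [0.402 0.319 0.081]
carton side [272.6 175.1] 0.77 dep [0.675 0.142 0.04 ]
jug top [341.8 128.8] 0.78 dep [ 0.696 -0.307  0.006]
jug top [311.1 154. ] 0.31 dep [ 0.574 -0.176  0.107]
jug side [394.1 246. ] 0.88 dep [ 0.654 -0.332  0.034]
scraper top [250.7 111.3] 0.93 dep [0.78  0.026 0.002]
scraper side [318.5 190. ] 0.64 dep [ 0.775  0.026 -0.001]
scraper side [223.6 186. ] 0.6 dep [0.526 0.211 0.022]
```

View pics/top0.png

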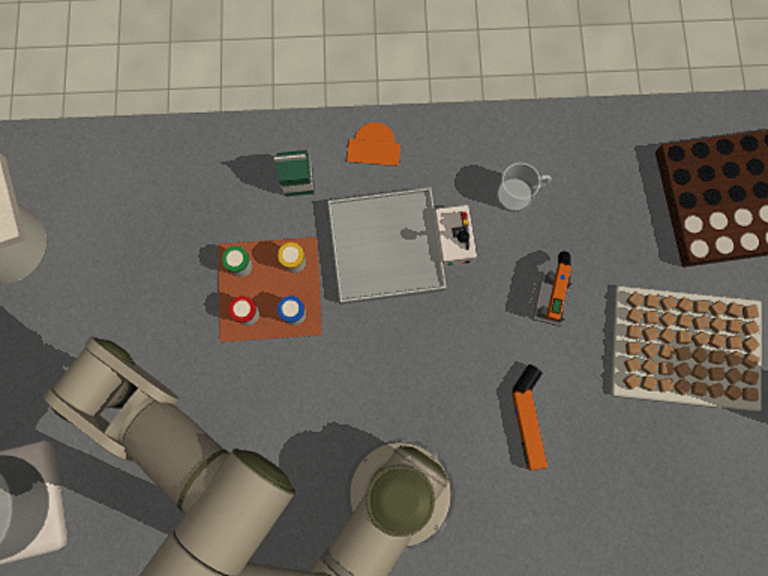

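View pics/side0.png

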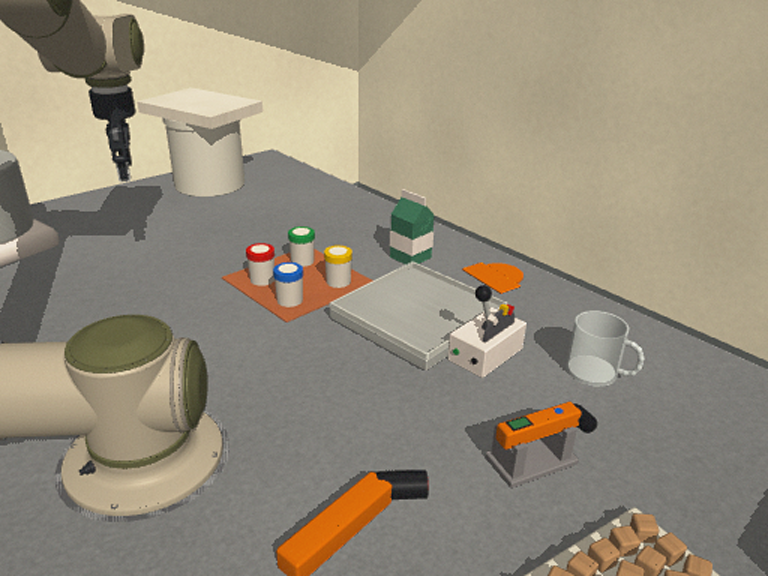

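Top view (1.5x pixels): there are four tubs, green (236,260), yellow (291,255), red (243,309) and blue (291,309). The tray is at (387,245), the knob at (464,237), leaning towards the robot, with the yellow and red marks on the far side. There are two thermometers: one in the grey rest (560,287), and a larger one on the worktop (530,420). The one in the rest fits; I'll check its length against 130 x 28 mm.

```bash
cat >> h.py <<'E'
def cloud(p):
    K=p["camera_matrix"];T=p["world_to_cam"];d=p["depth"];v,u=np.mgrid[:384,:512]
    c=np.stack([(u-K[0,2])/K[0,0]*d,(v-K[1,2])/K[1,1]*d,d],-1)
    W=(c-T[:3,3])@T[:3,:3];W[d<=0]=np.nan;return W
def comps(m,a=20):
    n,l,s,_=cv2.connectedComponentsWithStats(m.astype(np.uint8));return [l==i for i in range(1,n) if s[i,4]>=a]
def lids(p,box=(0.3,0.62,0.1,0.45),z=(0.065,0.09),a=25):
    W=cloud(p);H=cv2.cvtColor(p["img"],cv2.COLOR_RGB2HSV);out={}
    m=(W[...,0]>box[0])&(W[...,0]<box[1])&(W[...,1]>box[2])&(W[...,1]<box[3])&(W[...,2]>z[0])&(W[...,2]<z[1])
    for c in comps(m,a):
        h=H[c];s=h[h[:,1]>100]
        if len(s)<5: continue
        hue=np.median(s[:,0]);w=W[c];top=np.median(w[:,2])
        name="red" if hue<12 or hue>165 else "yellow" if hue<38 else "green" if hue<90 else "blue"
        k=w[w[:,2]>top-.004];(cx,cy),r=cv2.minEnclosingCircle((k[:,:2]*1000).astype(np.float32))
        out[name]=(np.array([cx/1000,cy/1000,top]),r/1000,len(k))
    return out
E
python3 - <<'E'
from h import *
np.set_printoptions(suppress=True,precision=4)
for n in("top","side"):
    p=env.get_image(n);W=cloud(p);H=cv2.cvtColor(p["img"],cv2.COLOR_RGB2HSV)
    for k,v in lids(p).items(): print(n,k,v)
    def box(x0,x1,y0,y1,z0,z1):return (W[...,0]>x0)&(W[...,0]<x1)&(W[...,1]>y0)&(W[...,1]<y1)&(W[...,2]>z0)&(W[...,2]<z1)
    def rect(m,name):
        if m.sum()<10:return print(n,name,"few")
        c=max(comps(m,5),key=lambda c:c.sum())
        print(n,name,cv2.minAreaRect((W[c][:,:2]*1000).astype(np.float32)),"z",np.median(W[c][:,2]),c.sum())
    rect(box(.38,.75,-.25,.18,.02,.048),"tray")
    rect(box(.38,.75,-.14,.18,.036,.048),"rim")
    rect(box(.45,.7,-.25,-.08,.055,.066),"cbox")
    org=(H[...,0]<16)&(H[...,1]>150)
    rect(box(.3,.6,-.48,-.28,.075,.1)&org,"handle")
    rect(box(.3,.6,-.48,-.28,.07,.1),"handle_all")
    rect(box(.3,.6,-.48,-.28,.004,.02),"restbase")
    rect(box(.05,.35,-.45,-.2,.01,.06)&org,"other")
    blk=(H[...,2]<60)
    kn=box(.45,.7,-.25,-.08,.12,.18)
    print(n,"knob",W[kn].mean(0) if kn.any() else 0,W[kn].max(0) if kn.any() else 0,W[kn].min(0) if kn.any() else 0,kn.sum())
    i=p["img"];crop=i[150:330,300:440] if n=="top" else i[240:384,170:430]
    save(crop,"crop_%s.png"%n,2.5 if n=="top" else 2.5)
E
```

```text
top yellow (array([0.543 , 0.2285, 0.0786]), 0.03027063751220703, 200)
top green (array([0.5401, 0.3568, 0.0781]), 0.030196466445922852, 202)
top blue (array([0.4174, 0.2307, 0.0786]), 0.02992474174499512, 205)
top red (array([0.4215, 0.3404, 0.078 ]), 0.030020967483520507, 208)
top tray ((574.55419921875, -30.230056762695312), (251.41836547851562, 325.4881896972656), 5.188612461090088) z 0.031435772851188294 4811
top rim ((683.260498046875, 82.90797424316406), (27.149229049682617, 120.6388931274414), 15.113919258117676) z 0.041004993931880146 70
top cbox ((585.3870239257812, -154.37942504882812), (130.6613006591797, 80.12831115722656), 5.501479148864746) z 0.060752956561251084 551
top handle ((432.1103820800781, -379.1465148925781), (29.32154655456543, 133.284912109375), 73.05587005615234) z 0.08525271457377154 261
top handle_all ((440.4755554199219, -383.955322265625), (33.153106689453125, 152.17446899414062), 72.81990814208984) z 0.08508822610470632 365
top restbase ((418.0140686035156, -348.8143310546875), (155.4314422607422, 80.16744232177734), 12.018160820007324) z 0.0108200313
[... 892 characters left out ...]
1141486167907715) z 0.059342676726486285 558
side handle ((431.35748291015625, -383.2940673828125), (30.5639591217041, 131.622314453125), 72.61756134033203) z 0.08376618741943978 532
side handle_all ((439.133544921875, -385.1546630859375), (30.832542419433594, 147.67599487304688), 73.25291442871094) z 0.08367166817435125 791
side restbase ((429.319580078125, -381.0926208496094), (71.85520935058594, 120.1497573852539), 73.50613403320312) z 0.011511425617226314 802
side other ((133.02015686035156, -298.95672607421875), (171.303466796875, 42.77474594116211), 7.367161750793457) z 0.036758268744654675 1953
side knob [ 0.5459 -0.1685  0.1487] [ 0.5618 -0.1525  0.161 ] [ 0.5335 -0.1798  0.1203] 108
```

View pics/crop_side.png

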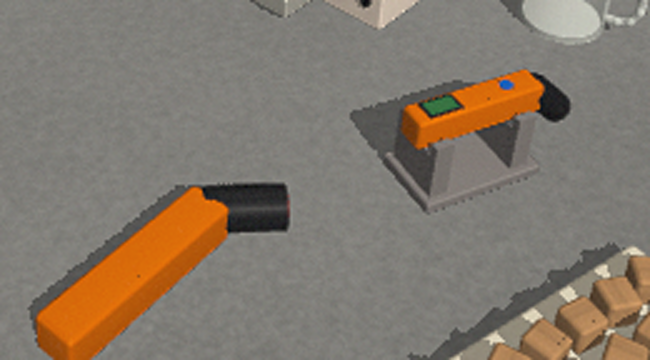

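The crop confirms it. The thermometer in the rest measures about 132 x 29 mm, while the one on the worktop (crop (150,270)) is about 170 x 42 mm, a look-alike. Both views agree to about 4 mm. The tray is at (0.571, 0.0075), yaw 5.2°, and the lids stand at z≈0.077. I'll pick up yellow first.

Call:
{"op": "servo_tool", "data": {
  "deltas": "1 -31 -9 2.7 0 0 0;1 -31 -9 2.7 0 0 0;1 -31 -9 2.7 0 0 0;1 -31 -9 2.7 0 0 0;1 -31 -9 2.7 0 0 0;1 -31 -9 2.7 0 0 0;1 -31 -9 2.7 0 0 0",
  "newtons": 40
}}

```text
time_s: 3.38
position: [0.4012, 0.3511, 0.187]
tool_rot: [[-0.909, 0.417, 0.0], [0.417, 0.909, 0.0], [-0.0, 0.0, -1.0]]
ft_force: [0.3, 0.5, -0.5]
grip_width: 0.0854
gripper_force: 0.0
```

Call:
{"op": "servo_tool", "data": {
  "deltas": "1 -31 -9 2.7 0 0 0;1 -31 -9 2.7 0 0 0;1 -31 -9 2.7 0 0 0;1 -31 -9 2.7 0 0 0;1 -31 -9 2.7 0 0 0;1 -28 -9 2.7 0 0 0;1 0 0 0 0 0 0;1 0 0 0 0 0 0"
}}

```text
time_s: 4.05
position: [0.5446, 0.226, 0.1703]
tool_rot: [[-0.908, 0.419, -0.001], [0.419, 0.908, -0.0], [0.001, -0.0, -1.0]]
ft_force: [-0.3, -0.3, -0.1]
grip_width: 0.0855
gripper_force: 0.0
```

```bash
cat >> h.py <<'E'
def plan(tgt,n,p=None):
    s=env.observe();p=s["position"] if p is None else p;d=s["tool_rot"].T@(np.array(tgt)-p)*1000;print(np.round(tgt,4),"n",n,"per row",np.round(d/n,1),"tot",np.round(d,1))
E
python3 - <<'E'
from h import *
np.set_printoptions(suppress=True,precision=4)
p=env.get_image("wrist");
for n in("top","wrist"):
  for k,v in lids(env.get_image(n) if n!="wrist" else p).items(): print(n,k,v)
save(p["img"],"w1.png",1)
plan([.544,.227,.038],5);a=np.array([.544,.227,.17]);plan([.634,-.045,.17],9,a)
E
```

```text
top green (array([0.5387, 0.3622, 0.0795]), 0.028279747009277344, 85)
top red (array([0.4199, 0.3423, 0.0788]), 0.030153486251831056, 139)
wrist blue (array([0.4192, 0.2313, 0.0776]), 0.02998568344116211, 5237)
wrist red (array([0.4428, 0.3326, 0.0769]), 0.020760663986206053, 634)
wrist green (array([0.5418, 0.3579, 0.0776]), 0.029952428817749024, 4667)
wrist yellow (array([0.5455, 0.2296, 0.0775]), 0.029911741256713868, 3745)
[0.544 0.227 0.038] n 5 per row [-0.1 -0.  26.6] tot [ -0.7  -0.2 132.9]
[ 0.634 -0.045  0.17 ] n 9 per row [-21.7 -23.3  -0. ] tot [-195.1 -209.8   -0.1]
```

View pics/w1.png

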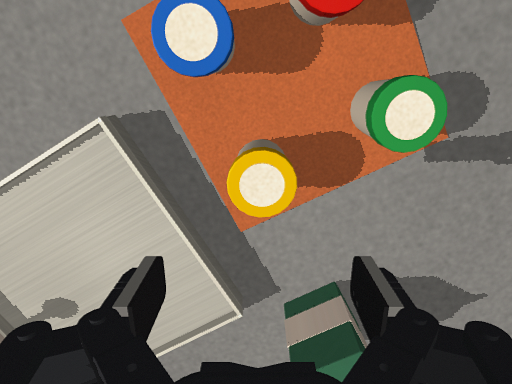

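The wrist view shows the yellow lid at (262,184) and measures it at (0.545, 0.229), under the tool. Both fingers are clear of the other tubs.

Call:
{"op": "servo_tool", "data": {
  "deltas": "1 0 1 27 0 0 0;1 0 0 27 0 0 0;1 0 0 27 0 0 0;1 0 0 27 0 0 0;1 0 0 24 0 0 0;1 0 0 0 0 0 0;0 0 0 0 0 0 0;0 0 0 0 0 0 0",
  "newtons": 40
}}

```text
time_s: 4.82
position: [0.545, 0.2286, 0.0406]
tool_rot: [[-0.909, 0.416, 0.003], [0.416, 0.909, 0.001], [-0.002, 0.002, -1.0]]
ft_force: [-0.9, 0.2, 1.8]
grip_width: 0.0638
gripper_force: 0.0
```

Call:
{"op": "servo_tool", "data": {
  "deltas": "0 0 0 0 0 0 0;0 0 0 0 0 0 0;0 0 0 0 0 0 0;0 0 0 0 0 0 0;0 0 0 -10 0 0 0;0 0 0 -30 0 0 0;0 0 0 -30 0 0 0"
}}

```text
time_s: 5.4
position: [0.5438, 0.2278, 0.1101]
tool_rot: [[-0.909, 0.417, -0.002], [0.417, 0.909, -0.0], [0.001, -0.001, -1.0]]
ft_force: [0.8, 0.1, -2.1]
grip_width: 0.0576
gripper_force: 43.9
```

Call:
{"op": "servo_tool", "data": {
  "deltas": "0 0 0 -31 0 0 0;0 0 0 -31 0 0 0;0 -22 -23 0 0 0 0;0 -22 -23 0 0 0 0;0 -22 -23 0 0 0 0;0 -22 -23 0 0 0 0;0 -22 -23 0 0 0 0;0 -22 -23 0 0 0 0"
}}

```text
time_s: 6.07
position: [0.6071, 0.046, 0.1723]
tool_rot: [[-0.909, 0.417, 0.001], [0.417, 0.909, -0.0], [-0.001, 0.0, -1.0]]
ft_force: [0.9, -0.2, -1.5]
grip_width: 0.0576
gripper_force: 44.0
```

Call:
{"op": "servo_tool", "data": {
  "deltas": "0 -22 -23 0 0 0 0;0 -22 -24 0 0 0 0;0 -20 -25 0 0 0 0;0 0 0 25 0 0 0;0 0 0 25 0 0 0;0 0 0 25 0 0 0;0 0 0 14 0 0 0;0 0 0 0 0 0 0"
}}

```text
time_s: 6.73
position: [0.6335, -0.0444, 0.0796]
tool_rot: [[-0.909, 0.417, -0.005], [0.417, 0.909, 0.001], [0.005, -0.001, -1.0]]
ft_force: [-0.6, -0.3, -2.5]
grip_width: 0.0577
gripper_force: 44.0
```

Call:
{"op": "servo_tool", "data": {
  "deltas": "0 0 0 8 0 0 0;0 0 0 6 0 0 0;0 0 0 0 0 0 0;0.9 0 0 0 0 0 0;0.9 0 0 0 0 0 0;0.9 0 0 0 0 0 0;1 0 0 -25 0 0 0;1 0 0 -26 0 0 0"
}}

```text
time_s: 7.4
position: [0.6344, -0.0446, 0.1185]
tool_rot: [[-0.909, 0.417, -0.003], [0.417, 0.909, 0.001], [0.003, -0.001, -1.0]]
ft_force: [-0.8, -0.5, 0.1]
grip_width: 0.0854
gripper_force: 0.0
```

Call:
{"op": "servo_tool", "data": {
  "deltas": "1 0 0 -26 0 0 0;1 0 0 -26 0 0 0;1 26 13 0 0 0 0;1 26 13 0 0 0 0;1 26 13 0 0 0 0;1 26 13 0 0 0 0;1 26 13 0 0 0 0;1 26 13 0 0 0 0"
}}

```text
time_s: 8.07
position: [0.5248, 0.0921, 0.1713]
tool_rot: [[-0.909, 0.417, 0.001], [0.417, 0.909, 0.0], [-0.001, 0.0, -1.0]]
ft_force: [0.6, -0.0, 0.7]
grip_width: 0.0856
gripper_force: 0.0
```

Call:
{"op": "servo_tool", "data": {
  "deltas": "1 26 13 0 0 0 0;1 26 13 0 0 0 0;1 26 13 0 0 0 0;1 26 14 0 0 0 0;1 26 14 0 0 0 0;1 26 14 0 0 0 0;1 0 0 0 0 0 0;1 0 0 0 0 0 0"
}}

```text
time_s: 8.73
position: [0.4172, 0.2307, 0.1714]
tool_rot: [[-0.91, 0.414, 0.001], [0.414, 0.91, 0.0], [-0.001, 0.001, -1.0]]
ft_force: [0.5, -0.2, -0.3]
grip_width: 0.0854
gripper_force: 0.0
```

```bash
python3 - <<'E'
from h import *
np.set_printoptions(suppress=True,precision=4)
st()
for n in("top","side","wrist"):
  for k,v in lids(env.get_image(n)).items(): print(n,k,v)
  for k,v in lids(env.get_image(n),(.44,.7,-.12,.13),(.09,.12)).items(): print(n,"tray",k,v)
E
```

```text
t 8.73 p [0.4172 0.2307 0.1714] R [[-0.91, 0.414, 0.001], [0.414, 0.91, 0.0], [-0.001, 0.001, -1.0]] w 0.0854 gf 0.0 q [ 14.7  16.2  89.   -0.   74.7 -50.8]
top green (array([0.5614, 0.3619, 0.0786]), 0.017560132980346678, 25)
top red (array([0.4346, 0.3251, 0.0782]), 0.013167476654052735, 28)
top tray yellow (array([ 0.6331, -0.0424,  0.1055]), 0.03108555030822754, 204)
side green (array([0.5418, 0.3544, 0.0762]), 0.031737810134887696, 120)
side red (array([0.4208, 0.3387, 0.0762]), 0.03460002136230469, 146)
side blue (array([0.4202, 0.229 , 0.0764]), 0.03368316650390625, 163)
side tray yellow (array([ 0.6352, -0.0468,  0.1033]), 0.03282143020629883, 179)
wrist red (array([0.4234, 0.3416, 0.0776]), 0.03006357765197754, 4383)
wrist blue (array([0.4189, 0.2313, 0.0775]), 0.029783397674560546, 3732)
wrist green (array([0.5417, 0.3578, 0.0775]), 0.03020454216003418, 3160)
```

Yellow is standing in the tray at (0.634, -0.045). Now blue.

Call:
{"op": "servo_tool", "data": {
  "deltas": "1 0 0 27 0 0 0;1 0 0 27 0 0 0;1 0 0 27 0 0 0;1 0 0 27 0 0 0;1 0 0 24 0 0 0;1 0 0 0 0 0 0;0 0 0 0 0 0 0;0 0 0 0 0 0 0"
}}

```text
time_s: 9.7
position: [0.4187, 0.2298, 0.04]
tool_rot: [[-0.909, 0.417, 0.002], [0.417, 0.909, 0.0], [-0.001, 0.001, -1.0]]
ft_force: [-0.0, -0.0, -0.4]
grip_width: 0.0639
gripper_force: 0.0
```

Call:
{"op": "servo_tool", "data": {
  "deltas": "0 0 0 0 0 0 0;0 0 0 0 0 0 0;0 0 0 0 0 0 0;0 0 0 -10 0 0 0;0 0 0 -30 0 0 0;0 0 0 -30 0 0 0;0 0 0 -31 0 0 0;0 0 0 -31 0 0 0"
}}

```text
time_s: 10.37
position: [0.4175, 0.2298, 0.1734]
tool_rot: [[-0.909, 0.417, 0.001], [0.417, 0.909, 0.0], [-0.001, 0.001, -1.0]]
ft_force: [1.1, -0.3, -0.4]
grip_width: 0.0576
gripper_force: 43.8
```

Call:
{"op": "servo_tool", "data": {
  "deltas": "0 -19 -20 0 0 0 0;0 -19 -20 0 0 0 0;0 -19 -20 0 0 0 0;0 -19 -20 0 0 0 0;0 -19 -20 0 0 0 0;0 -19 -20 0 0 0 0;0 -19 -20 0 0 0 0;0 -19 -20 0 0 0 0"
}}

```text
time_s: 11.03
position: [0.4895, 0.0197, 0.172]
tool_rot: [[-0.909, 0.417, 0.002], [0.417, 0.909, -0.0], [-0.002, 0.0, -1.0]]
ft_force: [-0.0, 0.4, -0.8]
grip_width: 0.0579
gripper_force: 43.9
```

Call:
{"op": "servo_tool", "data": {
  "deltas": "0 -19 -20 0 0 0 0;0 -19 -20 0 0 0 0;0 -20 -18 0 0 0 0;0 0 0 25 0 0 0;0 0 0 25 0 0 0;0 0 0 25 0 0 0;0 0 0 14 0 0 0;0 0 0 0 0 0 0"
}}

```text
time_s: 11.7
position: [0.5165, -0.0555, 0.08]
tool_rot: [[-0.909, 0.417, -0.004], [0.417, 0.909, 0.001], [0.004, -0.0, -1.0]]
ft_force: [-0.1, 0.3, -1.6]
grip_width: 0.0578
gripper_force: 43.8
```

Call:
{"op": "servo_tool", "data": {
  "deltas": "0 0 0 8 0 0 0;0 0 0 6 0 0 0;0 0 0 0 0 0 0;0.9 0 0 0 0 0 0;0.9 0 0 0 0 0 0;0.9 0 0 0 0 0 0;1 0 0 -25 0 0 0;1 0 0 -26 0 0 0"
}}

```text
time_s: 12.37
position: [0.5171, -0.0556, 0.1189]
tool_rot: [[-0.909, 0.417, -0.003], [0.417, 0.909, 0.001], [0.003, -0.0, -1.0]]
ft_force: [0.2, -0.1, 0.7]
grip_width: 0.085
gripper_force: 0.0
```

Call:
{"op": "servo_tool", "data": {
  "deltas": "1 0 0 -26 0 0 0;1 0 0 -26 0 0 0;1 11 27 0 0 0 0;1 11 27 0 0 0 0;1 11 27 0 0 0 0;1 11 27 0 0 0 0;1 11 27 0 0 0 0;1 11 27 0 0 0 0"
}}

```text
time_s: 13.03
position: [0.5252, 0.1203, 0.1713]
tool_rot: [[-0.909, 0.417, 0.001], [0.417, 0.909, -0.0], [-0.001, 0.0, -1.0]]
ft_force: [-0.0, -0.1, 0.1]
grip_width: 0.0857
gripper_force: 0.0
```

Call:
{"op": "servo_tool", "data": {
  "deltas": "1 11 27 0 0 0 0;1 11 28 0 0 0 0;1 11 28 0 0 0 0;1 10 28 0 0 0 0;1 10 28 0 0 0 0;1 10 28 0 0 0 0;1 10 28 0 0 0 0;1 10 28 0 0 0 0"
}}

```text
time_s: 13.7
position: [0.5427, 0.3578, 0.1713]
tool_rot: [[-0.909, 0.417, 0.001], [0.417, 0.909, 0.0], [-0.0, 0.0, -1.0]]
ft_force: [-0.1, -0.8, 0.5]
grip_width: 0.0852
gripper_force: 0.0
```

```bash
cat > chk.py <<'E'
from h import *
np.set_printoptions(suppress=True,precision=4)
st()
for n in("top","side","wrist"):
  p=env.get_image(n)
  for k,v in lids(p).items(): print(n,k,v)
  for k,v in lids(p,(.42,.72,-.15,.16),(.09,.12)).items(): print(n,"tray",k,v)
E
python3 chk.py
```

```text
t 13.7 p [0.5427 0.3578 0.1713] R [[-0.909, 0.417, 0.001], [0.417, 0.909, 0.0], [-0.0, 0.0, -1.0]] w 0.0852 gf 0.0 q [ 23.   33.4  60.2  -0.   86.4 -42.4]
top tray yellow (array([ 0.6334, -0.0432,  0.1051]), 0.030115215301513672, 197)
top tray blue (array([ 0.5165, -0.0547,  0.1057]), 0.029806047439575194, 204)
side green (array([0.543 , 0.3548, 0.0762]), 0.0335582275390625, 122)
side red (array([0.4206, 0.3393, 0.0764]), 0.032501613616943356, 141)
side tray yellow (array([ 0.6343, -0.0457,  0.1033]), 0.031138906478881834, 180)
side tray blue (array([ 0.5162, -0.0586,  0.1037]), 0.030961374282836913, 218)
wrist red (array([0.4238, 0.3416, 0.0775]), 0.030049837112426758, 5432)
wrist green (array([0.5419, 0.3583, 0.0775]), 0.029860225677490235, 3727)
```

Call:
{"op": "servo_tool", "data": {
  "deltas": "1 0 0 27 0 0 0;1 0 0 27 0 0 0;1 0 0 27 0 0 0;1 0 0 27 0 0 0;1 0 0 24 0 0 0;1 0 0 0 0 0 0;0 0 0 0 0 0 0;0 0 0 0 0 0 0"
}}

```text
time_s: 14.52
position: [0.5438, 0.356, 0.0408]
tool_rot: [[-0.909, 0.417, 0.003], [0.417, 0.909, 0.001], [-0.002, 0.002, -1.0]]
ft_force: [-0.1, 0.5, 0.7]
grip_width: 0.0632
gripper_force: 0.0
```

Call:
{"op": "servo_tool", "data": {
  "deltas": "0 0 0 0 0 0 0;0 0 0 0 0 0 0;0 0 0 0 0 0 0;0 0 0 -10 0 0 0;0 0 0 -30 0 0 0;0 0 0 -30 0 0 0;0 0 0 -31 0 0 0;0 0 0 -31 0 0 0"
}}

```text
time_s: 15.18
position: [0.5425, 0.3561, 0.1736]
tool_rot: [[-0.909, 0.417, 0.001], [0.417, 0.909, 0.0], [-0.001, 0.001, -1.0]]
ft_force: [0.6, 0.2, -1.5]
grip_width: 0.0581
gripper_force: 43.8
```

Call:
{"op": "servo_tool", "data": {
  "deltas": "0 -18 -21 0 0 0 0;0 -18 -21 0 0 0 0;0 -18 -21 0 0 0 0;0 -18 -21 0 0 0 0;0 -18 -21 0 0 0 0;0 -18 -21 0 0 0 0;0 -17 -20 0 0 0 0;0 -17 -20 0 0 0 0"
}}

```text
time_s: 15.85
position: [0.6029, 0.1448, 0.1721]
tool_rot: [[-0.909, 0.417, 0.001], [0.417, 0.909, 0.0], [-0.001, 0.001, -1.0]]
ft_force: [0.0, 0.3, -2.2]
grip_width: 0.058
gripper_force: 43.9
```

Call:
{"op": "servo_tool", "data": {
  "deltas": "0 -17 -20 0 0 0 0;0 -17 -20 0 0 0 0;0 -17 -21 0 0 0 0;0 0 0 25 0 0 0;0 0 0 25 0 0 0;0 0 0 25 0 0 0;0 0 0 14 0 0 0;0 0 0 0 0 0 0"
}}

```text
time_s: 16.52
position: [0.6221, 0.0694, 0.0796]
tool_rot: [[-0.909, 0.417, -0.005], [0.417, 0.909, 0.0], [0.005, -0.002, -1.0]]
ft_force: [-0.6, -0.1, -2.3]
grip_width: 0.0578
gripper_force: 43.8
```

Call:
{"op": "servo_tool", "data": {
  "deltas": "0 0 0 8 0 0 0;0 0 0 6 0 0 0;0 0 0 0 0 0 0;0.9 0 0 0 0 0 0;0.9 0 0 0 0 0 0;0.9 0 0 0 0 0 0;1 0 0 -25 0 0 0;1 0 0 -26 0 0 0"
}}

```text
time_s: 17.18
position: [0.6229, 0.0694, 0.1186]
tool_rot: [[-0.909, 0.417, -0.003], [0.417, 0.909, 0.0], [0.003, -0.001, -1.0]]
ft_force: [1.2, -0.1, 0.8]
grip_width: 0.0855
gripper_force: 0.0
```

Call:
{"op": "servo_tool", "data": {
  "deltas": "1 0 0 -26 0 0 0;1 0 0 -26 0 0 0;1 25 14 0 0 0 0;1 25 14 0 0 0 0;1 25 14 0 0 0 0;1 25 14 0 0 0 0;1 25 14 0 0 0 0;1 25 14 0 0 0 0"
}}

```text
time_s: 17.85
position: [0.5214, 0.2092, 0.1714]
tool_rot: [[-0.909, 0.417, 0.001], [0.417, 0.909, 0.0], [-0.001, 0.0, -1.0]]
ft_force: [-0.2, 0.6, -0.9]
grip_width: 0.0854
gripper_force: 0.0
```

Call:
{"op": "servo_tool", "data": {
  "deltas": "1 25 14 0 0 0 0;1 24 13 0 0 0 0;1 24 13 0 0 0 0;1 24 13 0 0 0 0;1 24 13 0 0 0 0;1 24 13 0 0 0 0;1 0 0 0 0 0 0;1 0 0 0 0 0 0"
}}

```text
time_s: 18.52
position: [0.4228, 0.3413, 0.1713]
tool_rot: [[-0.91, 0.415, 0.001], [0.415, 0.91, 0.0], [-0.001, 0.0, -1.0]]
ft_force: [0.3, -0.5, 0.0]
grip_width: 0.0855
gripper_force: 0.0
```

```bash
python3 chk.py
```

```text
t 18.52 p [0.4228 0.3413 0.1713] R [[-0.91, 0.415, 0.001], [0.415, 0.91, 0.0], [-0.001, 0.0, -1.0]] w 0.0855 gf 0.0 q [ 26.4  22.7  78.9  -0.   78.4 -39.1]
top tray yellow (array([ 0.6332, -0.0433,  0.106 ]), 0.03032986831665039, 200)
top tray green (array([0.6183, 0.0705, 0.1057]), 0.030189908981323243, 201)
top tray blue (array([ 0.5162, -0.0546,  0.1058]), 0.02982820701599121, 205)
side red (array([0.4228, 0.3385, 0.0765]), 0.03179291915893555, 145)
side tray green (array([0.6218, 0.0682, 0.1031]), 0.03207111740112305, 165)
side tray yellow (array([ 0.6351, -0.0469,  0.1036]), 0.03181772041320801, 181)
side tray blue (array([ 0.5182, -0.0579,  0.1035]), 0.030813276290893556, 211)
wrist red (array([0.4234, 0.3416, 0.0774]), 0.02987311553955078, 3739)
```

Call:
{"op": "servo_tool", "data": {
  "deltas": "1 0 0 27 0 0 0;1 0 0 27 0 0 0;1 0 0 27 0 0 0;1 0 0 27 0 0 0;1 0 0 24 0 0 0;1 0 0 0 0 0 0;0 0 0 0 0 0 0;0 0 0 0 0 0 0"
}}

```text
time_s: 19.33
position: [0.4246, 0.3405, 0.0402]
tool_rot: [[-0.909, 0.417, 0.002], [0.417, 0.909, 0.001], [-0.001, 0.002, -1.0]]
ft_force: [0.4, 0.0, 0.6]
grip_width: 0.0639
gripper_force: 0.0
```

Call:
{"op": "servo_tool", "data": {
  "deltas": "0 0 0 0 0 0 0;0 0 0 0 0 0 0;0 0 0 0 0 0 0;0 0 0 -10 0 0 0;0 0 0 -30 0 0 0;0 0 0 -30 0 0 0;0 0 0 -31 0 0 0;0 0 0 -31 0 0 0"
}}

```text
time_s: 20.0
position: [0.423, 0.3404, 0.1735]
tool_rot: [[-0.909, 0.417, 0.001], [0.417, 0.909, 0.001], [-0.0, 0.001, -1.0]]
ft_force: [1.5, 0.2, -0.7]
grip_width: 0.0577
gripper_force: 43.6
```

Call:
{"op": "servo_tool", "data": {
  "deltas": "0 -18 -20 0 0 0 0;0 -18 -20 0 0 0 0;0 -18 -20 0 0 0 0;0 -18 -20 0 0 0 0;0 -18 -20 0 0 0 0;0 -18 -20 0 0 0 0;0 -18 -20 0 0 0 0;0 -17 -20 0 0 0 0"
}}

```text
time_s: 20.67
position: [0.4869, 0.1342, 0.172]
tool_rot: [[-0.909, 0.417, 0.001], [0.417, 0.909, 0.0], [-0.001, 0.001, -1.0]]
ft_force: [1.0, 0.4, -1.7]
grip_width: 0.0578
gripper_force: 43.8
```

Call:
{"op": "servo_tool", "data": {
  "deltas": "0 -17 -20 0 0 0 0;0 -17 -20 0 0 0 0;0 -17 -19 0 0 0 0;0 0 0 25 0 0 0;0 0 0 25 0 0 0;0 0 0 25 0 0 0;0 0 0 14 0 0 0;0 0 0 0 0 0 0"
}}

```text
time_s: 21.33
position: [0.507, 0.0607, 0.0802]
tool_rot: [[-0.909, 0.417, -0.005], [0.417, 0.909, 0.001], [0.004, -0.001, -1.0]]
ft_force: [-0.8, 0.1, -1.2]
grip_width: 0.0577
gripper_force: 43.7
```

Call:
{"op": "servo_tool", "data": {
  "deltas": "0 0 0 8 0 0 0;0 0 0 6 0 0 0;0 0 0 0 0 0 0;0.9 0 0 0 0 0 0;0.9 0 0 0 0 0 0;0.9 0 0 0 0 0 0;1 0 0 -25 0 0 0;1 0 0 -26 0 0 0"
}}

```text
time_s: 22.0
position: [0.5077, 0.0607, 0.1188]
tool_rot: [[-0.909, 0.417, -0.003], [0.417, 0.909, 0.0], [0.003, -0.001, -1.0]]
ft_force: [1.0, 0.8, 0.7]
grip_width: 0.0858
gripper_force: 0.0
```

Call:
{"op": "servo_tool", "data": {
  "deltas": "1 0 0 -26 0 0 0;1 0 0 -30 0 0 0;1 0 0 -40 0 0 0.05;1 0 0 -40 0 0 0.1;1 0 0 -40 0 0 0.12;1 0 0 0 0 0 0.12;1 0 0 0 0 0 0.12;1 0 0 0 0 0 0.12"
}}

```text
time_s: 22.67
position: [0.5084, 0.0607, 0.2958]
tool_rot: [[-0.484, 0.875, 0.002], [0.875, 0.484, -0.0], [-0.001, 0.001, -1.0]]
ft_force: [-0.0, 0.0, -0.4]
grip_width: 0.0853
gripper_force: 0.0
```

Call:
{"op": "servo_tool", "data": {
  "deltas": "1 0 0 0 0 0 0.12;1 0 0 0 0 0 0.12;1 0 0 0 0 0 0.12;1 0 0 0 0 0 0.06;1 0 0 0 0 0 0;1 0 0 0 0 0 0"
}}

```text
time_s: 23.17
position: [0.5084, 0.0606, 0.2951]
tool_rot: [[-0.093, 0.996, 0.0], [0.996, 0.093, -0.0], [-0.0, 0.0, -1.0]]
ft_force: [-0.1, 0.4, 0.1]
grip_width: 0.0851
gripper_force: 0.0
```

```bash
python3 chk.py; python3 -c "
from h import *
plan([.547,-.163,.3],9)"
```

```text
t 23.17 p [0.5084 0.0606 0.2951] R [[-0.093, 0.996, 0.0], [0.996, 0.093, -0.0], [-0.0, 0.0, -1.0]] w 0.0851 gf 0.0 q [ -6.5  15.1  69.7  -0.   95.2 -11.8]
top tray yellow (array([ 0.6334, -0.0437,  0.1059]), 0.03007756233215332, 193)
top tray blue (array([ 0.5162, -0.0547,  0.1061]), 0.02981778907775879, 199)
side tray green (array([0.6206, 0.0671, 0.1035]), 0.03240037155151367, 156)
side tray red (array([0.5079, 0.0582, 0.1035]), 0.03233796691894531, 185)
side tray yellow (array([ 0.6346, -0.0476,  0.1036]), 0.03154678916931152, 180)
side tray blue (array([ 0.5176, -0.0588,  0.1035]), 0.03098659324645996, 210)
wrist tray red (array([0.5073, 0.0617, 0.1044]), 0.030044004440307616, 2139)
wrist tray green (array([0.6209, 0.071 , 0.1044]), 0.029912971496582032, 2157)
wrist tray blue (array([ 0.5175, -0.0542,  0.1042]), 0.030208282470703125, 1634)
wrist tray yellow (array([ 0.6351, -0.043 ,  0.1041]), 0.02989383125305176, 1401)
[ 0.547 -0.163  0.3  ] n 9 per row [-25.1   2.   -0.6] tot [-226.2   17.7   -5. ]
```

All four tubs stand in the tray, with the three views agreeing to within 4 mm. Next is the lever.

Call:
{"op": "servo_tool", "data": {
  "deltas": "1 -28 2 0 0 0 0;1 -28 2 0 0 0 0;1 -28 2 0 0 0 0;1 -28 2 0 0 0 0;1 -28 2 0 0 0 0;1 -28 2 0 0 0 0;1 -28 2 0 0 0 0;1 -30 2 0 0 0 0"
}}

```text
time_s: 23.98
position: [0.545, -0.1642, 0.295]
tool_rot: [[-0.092, 0.996, 0.0], [0.996, 0.092, 0.0], [0.0, 0.0, -1.0]]
ft_force: [0.0, 0.4, 0.3]
grip_width: 0.0857
gripper_force: 0.0
```

Call:
{"op": "servo_tool", "data": {
  "deltas": "1 0 2 0 0 0 0;1 0 0 0 0 0 0"
}}

```text
time_s: 24.15
position: [0.5471, -0.1639, 0.2942]
tool_rot: [[-0.09, 0.996, -0.001], [0.996, 0.09, 0.001], [0.001, -0.001, -1.0]]
ft_force: [-0.1, -0.2, 0.4]
grip_width: 0.0857
gripper_force: 0.0
```

```bash
cat > lev.py <<'E'
from h import *
import sys
np.set_printoptions(suppress=True,precision=4)
st()
V=[]
for n in("wrist","side","top"):
  p=env.get_image(n);W=cloud(p)
  for nm in("lever_knob","lever_hinge"):
    for r in env.spot_point(nm,p)[:1]: print(n,nm,np.round(r["uv"],1),round(r["conf"],2),dep(p,r["uv"]));V.append((nm,p,r["uv"]))
  m=(W[...,0]>.48)&(W[...,0]<.7)&(W[...,1]>-.23)&(W[...,1]<-.1)&(W[...,2]>.125)&(W[...,2]<.172)&(p["img"].max(-1)<90)
  if m.sum()>20:
    k=W[m]
    f=lambda c:np.linalg.norm(k-c,axis=1)-.014
    from scipy.optimize import least_squares
    s=least_squares(f,k.mean(0)-[0,0,.008],loss="soft_l1",f_scale=.002);print(n,"sphere",s.x,m.sum(),"rms",np.sqrt(np.mean(s.fun**2)))
  b=(W[...,0]>.45)&(W[...,0]<.7)&(W[...,1]>-.25)&(W[...,1]<-.09)&(abs(W[...,2]-.06)<.005)
  if b.sum()>50: print(n,"cbox",cv2.minAreaRect((W[b][:,:2]*1000).astype(np.float32)))
  if n=="wrist": save(p["img"],sys.argv[1],1)
for nm in("lever_knob","lever_hinge"):
  l=[(p,u) for a,p,u in V if a==nm]
  if len(l)>1: print(nm,tri(l))
E
python3 lev.py w2.png
```

```text
t 24.15 p [ 0.5471 -0.1639  0.2942] R [[-0.09, 0.996, -0.001], [0.996, 0.09, 0.001], [0.001, -0.001, -1.0]] w 0.0857 gf 0.0 q [-28.6  21.6  60.3   0.   98.2 -33.7]
wrist lever_knob [261.8 169.3] 0.63 [ 0.5512 -0.1594  0.1603]
wrist lever_hinge [290.8 149.9] 0.9 [ 0.587  -0.155   0.0719]
wrist sphere [ 0.5502 -0.1624  0.1469] 601 rms 0.0009694925536340108
wrist cbox ((587.0368041992188, -153.95977783203125), (129.98658752441406, 78.20552062988281), 5.09151554107666)
side lever_knob [249.6 179.4] 0.51 [0.5196 0.0789 0.1027]
side lever_hinge [327.1 218. ] 0.88 [ 0.5581 -0.1834  0.0849]
side sphere [ 0.551  -0.1639  0.147 ] 94 rms 0.0015079749713596284
side cbox ((585.264892578125, -158.52267456054688), (131.15127563476562, 82.16352844238281), 3.817744016647339)
lever_knob (array([ 0.4801, -0.0938,  0.2055]), np.float64(0.0864449970479582))
lever_hinge (array([ 0.5895, -0.1584,  0.0591]), np.float64(0.0013981941604079462))
```

View pics/w2.png

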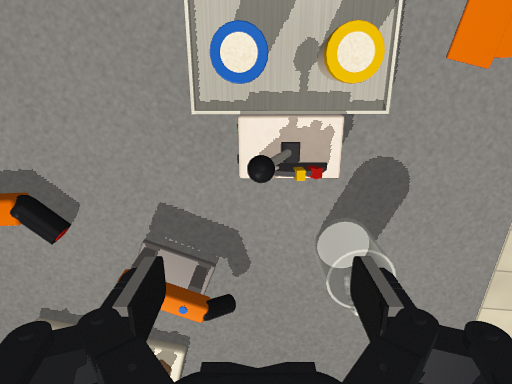

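The wrist view shows the knob at (262,169), the yellow mark at (300,174) and the red at (317,172). The knob centre is at (0.5505, -0.163, 0.147), so the lever is at about 0.19 rad. The hinge is near (0.5885, -0.159), which puts the yellow position of the knob at (0.6025, -0.158, 0.154).

Call:
{"op": "servo_tool", "data": {
  "deltas": "0.7 1 3 28 0 0 0;0.7 0 0 30 0 0 0;0.7 0 0 30 0 0 0;0.7 0 0 30 0 0 0;0.7 0 0 25 0 0 0;0.7 0 0 14 0 0 0;0.7 0 0 8 0 0 0;0.7 0 0 0 0 0 0",
  "newtons": 20
}}

```text
time_s: 25.27
position: [0.5493, -0.1612, 0.1285]
tool_rot: [[-0.091, 0.996, -0.002], [0.996, 0.091, 0.001], [0.001, -0.002, -1.0]]
ft_force: [-0.3, 0.2, 0.3]
grip_width: 0.06
gripper_force: 0.0
```

Call:
{"op": "servo_tool", "data": {
  "deltas": "0 0 0 0 0 0 0;0 0 0 0 0 0 0;0 0 0 0 0 0 0;0 0 0 0 0 0 0;0 0 0 0 0 0 0;0 0 0 0 0 0 0;0 0 0 0 0 0 0"
}}

```text
time_s: 25.85
position: [0.5501, -0.1619, 0.1317]
tool_rot: [[-0.091, 0.996, 0.002], [0.996, 0.091, -0.002], [-0.002, 0.002, -1.0]]
ft_force: [-2.4, 0.9, 8.1]
grip_width: 0.0158
gripper_force: 16.0
```

```bash
python3 - <<'E'
from h import *
p=env.get_image("wrist");q=env.get_image("side")
a=cv2.resize(p["img"][60:384,100:420],(480,486));b=cv2.resize(q["img"][150:270,250:390],(560,480),interpolation=cv2.INTER_CUBIC)
save(np.hstack([a[:480,60:300],b]),"lv.png",1)
E
```

```text
(no output)
```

View pics/lv.png

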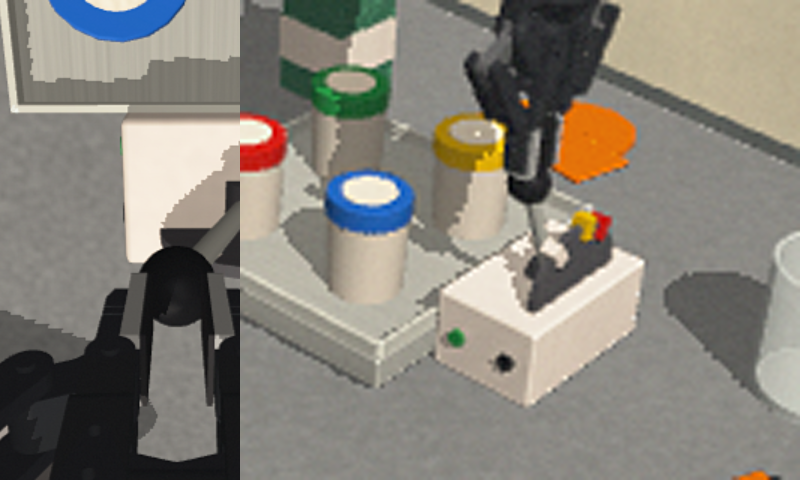

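The knob sits between the fingers, but only their tips hold it, near its top. I'll open, go 12 mm lower and grip again.

Call:
{"op": "servo_tool", "data": {
  "deltas": "0.6 0 0 0 0 0 0;0.6 0 0 0 0 0 0;0.6 0 0 0 0 0 0;0.6 0 0 6 0 0 0;0.6 0 0 6 0 0 0;0.6 0 0 0 0 0 0;0 0 0 0 0 0 0;0 0 0 0 0 0 0"
}}

```text
time_s: 26.62
position: [0.5498, -0.1616, 0.1177]
tool_rot: [[-0.091, 0.996, -0.0], [0.996, 0.091, 0.0], [0.0, -0.0, -1.0]]
ft_force: [-3.0, -0.4, 1.8]
grip_width: 0.0282
gripper_force: 1.6
```

Call:
{"op": "servo_tool", "data": {
  "deltas": "0 0 0 0 0 0 0;0 0 0 0 0 0 0;0 0 0 0 0 0 0;0 0 0 0 0 0 0"
}}

```text
time_s: 26.95
position: [0.5498, -0.1616, 0.1178]
tool_rot: [[-0.091, 0.996, -0.0], [0.996, 0.091, -0.0], [-0.0, -0.0, -1.0]]
ft_force: [-1.0, -0.3, 0.3]
grip_width: 0.026
gripper_force: 19.8
```

Call:
{"op": "servo_tool", "data": {
  "deltas": "0 0 8 -3 0 0 0;0 0 9 -2 0 0 0;0 0 9 -1 0 0 0;0 0 9 -1 0 0 0;0 0 9 0 0 0 0;0 0 8 0 0 0 0;0 0 0 0 0 0 0;0 0 0 0 0 0 0"
}}

```text
time_s: 27.62
position: [0.6022, -0.1568, 0.1251]
tool_rot: [[-0.091, 0.996, 0.002], [0.996, 0.091, -0.0], [-0.0, 0.001, -1.0]]
ft_force: [-0.1, 0.1, 4.3]
grip_width: 0.026
gripper_force: 20.1
```

Call:
{"op": "servo_tool", "data": {
  "deltas": "0.45 0 0 0 0 0 0;0.45 0 0 0 0 0 0;0.5 0 0 0 0 0 0;0.5 0 0 0 0 0 0;0.5 0 0 -20 0 0 0;0.6 0 0 -30 0 0 0;0.7 0 0 -40 0 0 0;0.8 0 0 -40 0 0 0"
}}

```text
time_s: 28.28
position: [0.6011, -0.1566, 0.2559]
tool_rot: [[-0.091, 0.996, -0.001], [0.996, 0.091, 0.001], [0.001, -0.001, -1.0]]
ft_force: [-0.1, -0.4, 0.6]
grip_width: 0.0683
gripper_force: 0.0
```

Call:
{"op": "servo_tool", "data": {
  "deltas": "1 0 0 -40 0 0 0;1 0 -20 0 0 0 0;1 0 -20 0 0 0 0;1 0 0 0 0 0 0"
}}

```text
time_s: 28.62
position: [0.5598, -0.1606, 0.2961]
tool_rot: [[-0.09, 0.996, 0.001], [0.996, 0.09, -0.001], [-0.001, 0.001, -1.0]]
ft_force: [-0.9, 0.4, 0.0]
grip_width: 0.0854
gripper_force: 0.0
```

```bash
python3 lev.py w3.png; python3 chk.py
```

```text
t 28.62 p [ 0.5598 -0.1606  0.2961] R [[-0.09, 0.996, 0.001], [0.996, 0.09, -0.001], [-0.001, 0.001, -1.0]] w 0.0854 gf 0.0 q [-27.6  22.7  58.2  -0.   99.  -32.8]
wrist lever_knob [299.3 170.1] 0.56 [ 0.5992 -0.1528  0.1662]
wrist sphere [ 0.6026 -0.1575  0.1534] 629 rms 0.0014109166485724058
wrist cbox ((586.84228515625, -153.96798706054688), (129.894287109375, 78.71485900878906), 5.109724998474121)
side lever_knob [335.2 191. ] 0.47 [ 0.5986 -0.1681  0.144 ]
side lever_hinge [251.8 180.1] 0.69 [0.519  0.0685 0.105 ]
side sphere [ 0.6026 -0.1588  0.1535] 86 rms 0.0014095824003300913
side cbox ((584.0491943359375, -157.6257781982422), (131.03074645996094, 82.19066619873047), 5.104462623596191)
lever_knob (array([ 0.605 , -0.1613,  0.1383]), np.float64(0.0019231570378005233))
t 29.07 p [ 0.5621 -0.1604  0.2944] R [[-0.091, 0.996, -0.0], [0.996, 0.091, 0.0], [0.0, -0.0, -1.0]] w 0.0849 gf 0.0 q [-27.5  23.   58.    0.   99.  -32.8]
top tray yellow (array([ 0.6334, -0.044 ,  0.1055]), 0.029783359527587892, 186)
top tray green (array([0.6187, 0.0708, 0.106 ]), 0.03049673843383789, 199)
top tray red (array([0.5059, 0.0612, 0.1058]), 0.029994665145874025, 213)
side tray green (array([0.6209, 0.0671, 0.1033]), 0.030699546813964845, 161)
side tray red (array([0.5072, 0.0585, 0.1034]), 0.0313670768737793, 182)
side tray yellow (array([ 0.6338, -0.0474,  0.1036]), 0.03222031784057617, 178)
side tray blue (array([ 0.5165, -0.0574,  0.1035]), 0.03133479309082031, 218)
wrist tray blue (array([ 0.5182, -0.0545,  0.1047]), 0.029946905136108398, 2889)
wrist tray yellow (array([ 0.6356, -0.0437,  0.1046]), 0.029950948715209962, 2911)
```

The lever knob is now at (0.6026, -0.158, 0.1535), a lean of +0.15 rad, so q≈0.75. Next is the thermometer.

Call:
{"op": "servo_tool", "data": {
  "deltas": "1 -23 -17 0 0 0 0;1 -23 -17 0 0 0 0;1 -23 -17 0 0 0 0;1 -23 -17 0 0 0 0;1 -23 -17 0 0 0 0;1 -23 -17 0 0 0 0;1 -23 -16 0 0 0 0;1 -23 -16 0 0 0 0"
}}

```text
time_s: 29.88
position: [0.4443, -0.357, 0.2949]
tool_rot: [[-0.091, 0.996, 0.0], [0.996, 0.091, -0.0], [-0.0, 0.0, -1.0]]
ft_force: [-0.2, -0.4, 0.1]
grip_width: 0.0853
gripper_force: 0.0
```

Call:
{"op": "servo_tool", "data": {
  "deltas": "1 -23 -16 0 0 0 0;1 0 0 0 0 0 -0.12;1 0 0 0 0 0 -0.12;1 0 0 0 0 0 -0.12;1 0 0 0 0 0 -0.12;1 0 0 0 0 0 -0.12;1 0 0 0 0 0 -0.12;1 0 0 0 0 0 -0.12"
}}

```text
time_s: 30.55
position: [0.4313, -0.3803, 0.2948]
tool_rot: [[-0.806, 0.592, 0.0], [0.592, 0.806, -0.0], [-0.0, 0.0, -1.0]]
ft_force: [0.5, -0.3, -0.4]
grip_width: 0.0853
gripper_force: 0.0
```

Call:
{"op": "servo_tool", "data": {
  "deltas": "1 0 0 0 0 0 -0.12;1 0 0 0 0 0 -0.12;1 0 0 0 0 0 -0.1;1 0 0 0 0 0 0;1 0 0 0 0 0 0"
}}

```text
time_s: 30.97
position: [0.4313, -0.3803, 0.2948]
tool_rot: [[-0.954, 0.298, -0.0], [0.298, 0.954, -0.0], [0.0, -0.0, -1.0]]
ft_force: [0.4, -0.2, -0.3]
grip_width: 0.0854
gripper_force: 0.0
```

```bash
cat > th.py <<'E'
from h import *
import sys
np.set_printoptions(suppress=True,precision=4)
st();L=[]
for n in("wrist","top","side"):
  p=env.get_image(n);W=cloud(p);H=cv2.cvtColor(p["img"],cv2.COLOR_RGB2HSV)
  org=(H[...,0]<16)&(H[...,1]>140)&(W[...,0]>.33)&(W[...,0]<.53)&(W[...,1]>-.46)&(W[...,1]<-.31)
  zt=np.nanmedian(W[org&(W[...,2]>.078)][:,2]);m=org&(abs(W[...,2]-zt)<.004)
  m=cv2.morphologyEx(m.astype(np.uint8),cv2.MORPH_CLOSE,np.ones((15,15)))>0
  m&=(abs(W[...,2]-zt)<.004)
  r=cv2.minAreaRect((W[m][:,:2]*1000).astype(np.float32));print(n,"handle",np.round(r[0],1),np.round(r[1],1),round(r[2],2),"ztop",zt,m.sum())
  b=(abs(W[...,2]-.012)<.004)&(W[...,0]>.33)&(W[...,0]<.53)&(W[...,1]>-.46)&(W[...,1]<-.28)
  if n!="top" and b.sum()>20:r=cv2.minAreaRect((W[b][:,:2]*1000).astype(np.float32));print(n,"base",r)
  for nm in("lens","thermometer"):
    for r in env.spot_point(nm,p):
      d=dep(p,r["uv"]); 
      if d is not None and d[0]>.35 and r["conf"]>.3: print(n,nm,r["uv"],round(r["conf"],2),d); L.append((nm,p,r["uv"]));break
  if n=="wrist": save(p["img"],sys.argv[1],1)
for nm in("lens","thermometer"):
  l=[(p,u) for a,p,u in L if a==nm]
  if len(l)>1: print(nm,tri(l))
E
python3 th.py w4.png
```

```text
t 30.97 p [ 0.4313 -0.3803  0.2948] R [[-0.954, 0.298, -0.0], [0.298, 0.954, -0.0], [0.0, -0.0, -1.0]] w 0.0854 gf 0.0 q [ -53.2   21.9   59.6   -0.    98.4 -125.8]
wrist handle [ 431.8 -379.7] [ 27.5 128.6] 73.05 ztop 0.08442399690040248 2019
wrist base ((430.3438720703125, -378.7575988769531), (69.94664001464844, 118.94124603271484), 73.19441223144531)
wrist lens [257.6, 218.6] 0.93 [ 0.5158 -0.406   0.0669]
wrist thermometer [257.6, 152.6] 0.81 [ 0.4282 -0.3786  0.0843]
top handle [0. 0.] [0. 0.] 0.0 ztop nan 0
top thermometer [268.2, 136.1] 0.58 [ 0.6443 -0.033   0.1069]
side handle [ 430.9 -382.3] [ 28.9 129.9] 73.39 ztop 0.08404938620699955 547
side base ((428.89337158203125, -381.7373962402344), (70.20342254638672, 119.79846954345703), 71.99172973632812)
side lens [394.7, 284.8] 0.95 [ 0.5168 -0.4213  0.0432]
side thermometer [357.8, 289.7] 0.89 [ 0.4176 -0.3905  0.0656]
lens (array([ 0.5334, -0.4122,  0.027 ]), np.float64(0.0014823470552091098))
thermometer (array([ 0.5884, -0.2378, -0.0935]), np.float64(0.23321067973441714))
  return np.nanmean(a, axis, out=out, keepdims=keepdims)
```

View pics/w4.png

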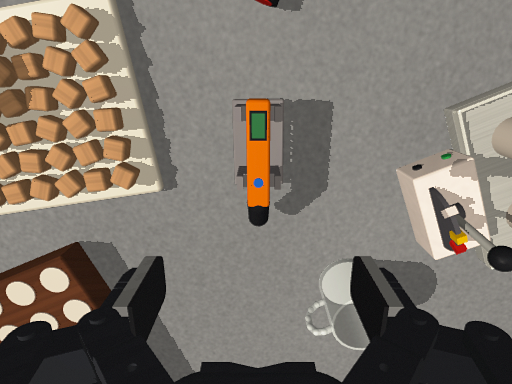

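The wrist view shows the thermometer in its rest at (258,160), nose towards (258,217). Its handle is 128.6 x 27.5 mm, centred at (0.4315, -0.380), top at 0.0844, heading -17°. All of this matches the description, and the tool is aligned within 0.4°. I'll grip it.

Call:
{"op": "servo_tool", "data": {
  "deltas": "0.9 2 0 28 0 0 0;0.9 0 0 28 0 0 0;0.9 0 0 28 0 0 0;0.9 0 0 28 0 0 0;0.8 0 0 28 0 0 0;0.8 0 0 28 0 0 0;0.8 0 0 28 0 0 0;0.8 0 0 25 0 0 0",
  "newtons": 60
}}

```text
time_s: 32.08
position: [0.4291, -0.3794, 0.0723]
tool_rot: [[-0.955, 0.296, -0.0], [0.296, 0.955, 0.0], [0.0, 0.0, -1.0]]
ft_force: [0.2, -0.9, -0.3]
grip_width: 0.0685
gripper_force: 0.0
```

Call:
{"op": "servo_tool", "data": {
  "deltas": "0.8 0 0 18 0 0 0;0.8 0 0 10 0 0 0;0.8 0 0 0 0 0 0;0 0 0 0 0 0 0;0 0 0 0 0 0 0;0 0 0 0 0 0 0;0 0 0 0 0 0 0;0 0 0 0 0 0 0"
}}

```text
time_s: 32.75
position: [0.4298, -0.3803, 0.0474]
tool_rot: [[-0.955, 0.295, 0.002], [0.295, 0.955, -0.002], [-0.002, -0.002, -1.0]]
ft_force: [-1.7, -0.0, 6.9]
grip_width: 0.0263
gripper_force: 59.9
```

Call:
{"op": "servo_tool", "data": {
  "deltas": "0 0 0 0 0 0 0;0 0 0 0 0 0 0;0 0 0 0 0 0 0;0 0 0 0 0 0 0"
}}

```text
time_s: 33.08
position: [0.4298, -0.3803, 0.0474]
tool_rot: [[-0.955, 0.295, 0.002], [0.295, 0.955, -0.002], [-0.002, -0.002, -1.0]]
ft_force: [0.5, 1.1, 6.6]
grip_width: 0.0263
gripper_force: 59.9
```

Call:
{"op": "servo_tool", "data": {
  "deltas": "0 0 0 -5 0 0 0;0 0 0 -10 0 0 0;0 0 0 -20 0 0 0;0 0 0 -30 0 0 0;0 0 0 -30 0 0 0;0 0 0 -30 0 0 0;0 0 0 -20 0 0 0;0 0 0 -3 0 0 0"
}}

```text
time_s: 33.75
position: [0.4302, -0.3807, 0.1987]
tool_rot: [[-0.955, 0.295, 0.005], [0.295, 0.955, -0.006], [-0.006, -0.005, -1.0]]
ft_force: [-0.4, -1.1, -1.6]
grip_width: 0.0264
gripper_force: 59.4
```

Call:
{"op": "servo_tool", "data": {
  "deltas": "0 8 15 0 0 0 0;0 13 25 0 0 0 0;0 13 25 0 0 0 0;0 13 25 0 0 0 0;0 13 25 0 0 0 0;0 13 25 0 0 0 0;0 13 25 0 0 0 0;0 13 25 0 0 0 0"
}}

```text
time_s: 34.42
position: [0.3899, -0.1672, 0.1932]
tool_rot: [[-0.955, 0.296, -0.001], [0.296, 0.955, 0.001], [0.001, 0.001, -1.0]]
ft_force: [1.3, -0.1, -1.4]
grip_width: 0.0265
gripper_force: 59.4
```

Call:
{"op": "servo_tool", "data": {
  "deltas": "0 13 25 0 0 0 0;0 13 25 0 0 0 0;0 13 25 0 0 0 0;0 13 25 0 0 0 0;0 13 25 0 0 0 0;0 13 25 0 0 0 0;0 13 25 0 0 0 0;0 8 15 0 0 0 0"
}}

```text
time_s: 35.08
position: [0.3509, 0.044, 0.1933]
tool_rot: [[-0.956, 0.294, -0.001], [0.294, 0.956, 0.001], [0.002, 0.0, -1.0]]
ft_force: [0.5, 0.4, -2.6]
grip_width: 0.0262
gripper_force: 59.4
```

```bash
cat > aim.py <<'E'
from h import *
import sys
np.set_printoptions(suppress=True,precision=4)
s=st();L={}
for n in("side","top","wrist"):
  p=env.get_image(n)
  for k,v in lids(p,(.42,.72,-.15,.16),(.09,.12)).items(): print(n,"tray",k,v); L.setdefault(k,[]).append(v[0])
  W=cloud(p);H=cv2.cvtColor(p["img"],cv2.COLOR_RGB2HSV);t=s["position"]
  m=(H[...,0]<16)&(H[...,1]>140)&(np.linalg.norm(W[...,:2]-t[:2],axis=-1)<.1)&(abs(W[...,2]-t[2])<.05)
  if m.sum()>20:
    w=(W[m]-t)@s["tool_rot"]; top=np.percentile(w[:,2],5);f=abs(w[:,2]-top)<.005
    print(n,"handle tool-frame mm: rect",cv2.minAreaRect((w[f][:,:2]*1000).astype(np.float32)),"ztool top",np.median(w[f][:,2])*1000,m.sum())
    A=np.c_[w[f][:,:2],np.ones(f.sum())];print("   tilt",np.linalg.lstsq(A,w[f][:,2],rcond=None)[0][:2])
  for r in env.spot_point("lens",p):
    d=dep(p,r["uv"])
    if d is not None and d[2]>.12 and r["conf"]>.3: print(n,"lens",r["uv"],round(r["conf"],2),d)
  if n=="side" and len(sys.argv)>1: save(p["img"],sys.argv[1],1.2)
E
python3 aim.py s5.png
```

```text
t 35.08 p [0.3509 0.044  0.1933] R [[-0.956, 0.294, -0.001], [0.294, 0.956, 0.001], [0.002, 0.0, -1.0]] w 0.0262 gf 59.4 q [-12.3   2.3 102.7   0.   75.  -85.2]
side tray green (array([0.6208, 0.0686, 0.1033]), 0.031784162521362305, 166)
side tray red (array([0.5075, 0.0602, 0.1034]), 0.03245298385620117, 183)
side tray yellow (array([ 0.6354, -0.048 ,  0.1034]), 0.031823406219482424, 180)
side tray blue (array([ 0.517 , -0.0588,  0.1033]), 0.03084633445739746, 221)
side handle tool-frame mm: rect ((-2.217193603515625, -1.8776969909667969), (128.2913055419922, 30.92874526977539), 0.9560306668281555) ztool top -36.53623315758239 573
   tilt [ 0.0044 -0.0694]
side lens [243.0, 169.7] 0.59 [0.431  0.0047 0.1916]
top tray yellow (array([ 0.6335, -0.0436,  0.1052]), 0.03033839797973633, 204)
top tray green (array([0.6192, 0.0701, 0.1057]), 0.030456836700439454, 204)
top tray blue (array([ 0.5163, -0.055 ,  0.1056]), 0.030045665740966798, 203)
top tray red (array([0.5061, 0.0615, 0.1058]), 0.02962627410888672, 183)
wrist tray blue (array([ 0.506 , -0.0394,  0.1041]), 0.01499228858947754, 305)
wrist tray green (array([0.595 , 0.0807, 0.0954]), 0.009120820999145508, 103)
wrist handle tool-frame mm: rect ((0.5020561218261719, -1.3054313659667969), (28.060155868530273, 120.27886962890625), 89.92438507080078) ztool top -37.33544663243199 10329
   tilt [ 0.0025 -0.0005]
```

View pics/s5.png

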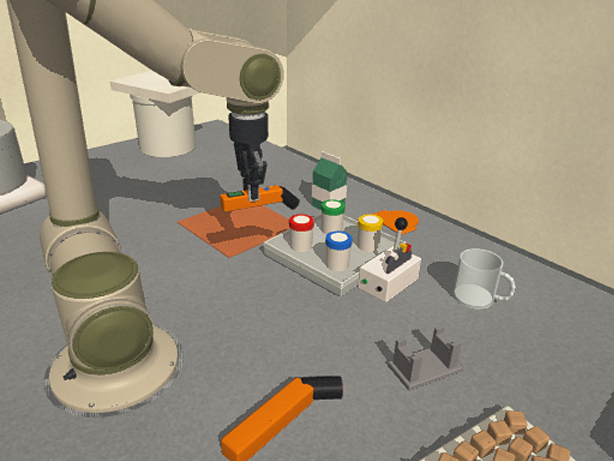

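The thermometer is held level. Its handle top is 37 mm behind the TCP, so the lens sits 99 mm ahead and 10 mm below the TCP. All tubs are still in place. Now aiming at red.

Call:
{"op": "servo_tool", "data": {
  "deltas": "0 11 21 0 0 0 0;0 11 21 0 0 0 0;0 12 20 0 0 0 0;0 0 0 0 0 0 0;0 0 0 0 0 0 0;0 0 0 0 0 0 0;0 0 0 0 0 0 0;0 0 0 0 0 0 0"
}}

```text
time_s: 36.05
position: [0.3385, 0.1104, 0.1937]
tool_rot: [[-0.955, 0.297, -0.0], [0.297, 0.955, -0.0], [0.0, -0.0, -1.0]]
ft_force: [-0.1, -0.0, -2.2]
grip_width: 0.0262
gripper_force: 59.8
```

Call:
{"op": "servo_tool", "data": {
  "deltas": "0 0 0 0 0 0 0;0 0 0 0 0 0 0;0 0 0 0 0 0 0;0 0 0 0 0 0 0;0 0 0 0 0 0 0;0 0 0 0 0 0 0;0 0 0 0 0 0 0;0 0 0 0 0 0 0"
}}

```text
time_s: 36.72
position: [0.3382, 0.1112, 0.1938]
tool_rot: [[-0.955, 0.295, 0.0], [0.295, 0.955, 0.0], [-0.0, 0.0, -1.0]]
ft_force: [-0.0, -0.1, -1.9]
grip_width: 0.0263
gripper_force: 59.8
```

```bash
cat > aim2.py <<'E'
from h import *
np.set_printoptions(suppress=True,precision=4)
s=st();R=s["tool_rot"];h=-R[:,0];d=-R[:,2];L={}
lens=s["position"]+.099*h-.010*d;z=(h-d)/np.sqrt(2)
for n in("side","top"):
  for k,v in lids(env.get_image(n),(.42,.72,-.15,.16),(.09,.12)).items(): L.setdefault(k,[]).append(v[0])
for k,v in L.items():
  c=np.mean(v,0);c[2]=.1045;r=c-lens;print(k,len(v),c,"z",r@z,"off",np.linalg.norm(r-(r@z)*z))
  if len(v)==2: plan(c-.1778*h-[0,0,c[2]-s["position"][2]],1)
E
python3 aim2.py; python3 aim.py | grep -E "handle|lens|tilt"
```

```text
t 36.72 p [0.3382 0.1112 0.1938] R [[-0.955, 0.295, 0.0], [0.295, 0.955, 0.0], [-0.0, 0.0, -1.0]] w 0.0263 gf 59.8 q [ -1.1   2.5 102.4   0.   75.1 -73.9]
green 2 [0.6203 0.0689 0.1045] z 0.18546883216757756 off 0.08491165775140135
[0.4504 0.1214 0.1938] n 1 per row [-104.2   42.9    0. ] tot [-104.2   42.9    0. ]
red 2 [0.506  0.061  0.1045] z 0.1099120838579891 off 0.0027635996511886944
[0.3361 0.1135 0.1938] n 1 per row [2.7 1.6 0. ] tot [2.7 1.6 0. ]
yellow 2 [ 0.6335 -0.0455  0.1045] z 0.21827467150921687 off 0.12315422758572546
[0.4636 0.007  0.1938] n 1 per row [-150.6  -62.5    0. ] tot [-150.6  -62.5    0. ]
blue 2 [ 0.517  -0.0571  0.1045] z 0.14201092160506304 off 0.11199919190747984
[ 0.3472 -0.0046  0.1938] n 1 per row [ -42.7 -107.9    0. ] tot [ -42.7 -107.9    0. ]
side handle tool-frame mm: rect ((-3.6040725708007812, -2.783679962158203), (129.8948211669922, 31.153594970703125), 0.4034491777420044) ztool top -36.33599042808219 539
   tilt [ 0.0006 -0.085 ]
side lens [226.5, 161.9] 0.9 [0.4275 0.0684 0.1909]
top handle tool-frame mm: rect ((27.75080108642578, -1.9961891174316406), (36.37528991699219, 16.530214309692383), 62.133575439453125) ztool top -39.040858787697424 24
   tilt [ 0.0455 -0.0303]
wrist handle tool-frame mm: rect ((2.210918426513672, 0.32965564727783203), (28.11028480529785, 120.46674346923828), 89.87659454345703) ztool top -37.09964698521815 10335
   tilt [ 0.0016 -0.0004]
```

Red aim is within about 3 mm at 0.11 m, held for over a second. Next is yellow.

Call:
{"op": "servo_tool", "data": {
  "deltas": "0 -12 -5 0 0 0 0;0 -23 -10 0 0 0 0;0 -27 -11 0 0 0 0;0 -27 -11 0 0 0 0;0 -27 -11 0 0 0 0;0 -23 -10 0 0 0 0;0 -12 -5 0 0 0 0;0 0 0 0 0 0 0"
}}

```text
time_s: 37.78
position: [0.4657, 0.0044, 0.1933]
tool_rot: [[-0.955, 0.297, -0.0], [0.297, 0.955, -0.0], [-0.0, -0.0, -1.0]]
ft_force: [-1.2, -0.3, -1.2]
grip_width: 0.0266
gripper_force: 59.9
```

Call:
{"op": "servo_tool", "data": {
  "deltas": "0 0 0 0 0 0 0;0 0 0 0 0 0 0;0 0 0 0 0 0 0;0 0 0 0 0 0 0;0 0 0 0 0 0 0;0 0 0 0 0 0 0;0 0 0 0 0 0 0;0 0 0 0 0 0 0"
}}

```text
time_s: 38.45
position: [0.4638, 0.0065, 0.1939]
tool_rot: [[-0.955, 0.295, 0.0], [0.295, 0.955, -0.0], [-0.0, 0.0, -1.0]]
ft_force: [0.1, -0.6, -1.2]
grip_width: 0.0265
gripper_force: 59.9
```

Call:
{"op": "servo_tool", "data": {
  "deltas": "0 0 0 0 0 0 0;0 0 0 0 0 0 0;0 0 0 0 0 0 0;0 0 0 0 0 0 0;0 0 0 0 0 0 0"
}}

```text
time_s: 38.87
position: [0.4639, 0.0064, 0.1938]
tool_rot: [[-0.955, 0.295, -0.0], [0.295, 0.955, -0.0], [0.0, -0.0, -1.0]]
ft_force: [0.1, 0.4, -1.8]
grip_width: 0.0263
gripper_force: 59.9
```

```bash
python3 aim2.py
```

```text
t 38.87 p [0.4639 0.0064 0.1938] R [[-0.955, 0.295, -0.0], [0.295, 0.955, -0.0], [0.0, -0.0, -1.0]] w 0.0263 gf 59.9 q [-13.9  13.8  88.5  -0.   77.8 -86.7]
green 2 [0.6243 0.0784 0.1045] z 0.07941671073016213 off 0.12075913951912803
[0.4545 0.1309 0.1938] n 1 per row [ 45.8 116.2   0. ] tot [ 45.8 116.2   0. ]
red 2 [0.5073 0.0576 0.1045] z 0.0047157341184051 off 0.1239327171279314
[0.3375 0.1101 0.1938] n 1 per row [151.4  61.8   0. ] tot [151.4  61.8   0. ]
yellow 2 [ 0.6346 -0.0452  0.1045] z 0.11216666761061203 off 0.0012012065716478079
[0.4648 0.0073 0.1938] n 1 per row [-0.5  1.2  0. ] tot [-0.5  1.2  0. ]
blue 2 [ 0.5139 -0.0629  0.1045] z 0.03429013335767766 off 0.09329967054925538
[ 0.344  -0.0104  0.1938] n 1 per row [109.6 -51.4   0. ] tot [109.6 -51.4   0. ]
```

Call:
{"op": "servo_tool", "data": {
  "deltas": "0 6 14 0 0 0 0;0 12 26 0 0 0 0;0 12 27 0 0 0 0;0 11 26 0 0 0 0;0 6 14 0 0 0 0;0 0 0 0 0 0 0;0 0 0 0 0 0 0"
}}

```text
time_s: 39.55
position: [0.4505, 0.1228, 0.1938]
tool_rot: [[-0.956, 0.294, 0.0], [0.294, 0.956, -0.0], [-0.0, -0.0, -1.0]]
ft_force: [0.1, -0.1, -2.3]
grip_width: 0.0262
gripper_force: 59.9
```

```bash
python3 aim2.py; python3 aim.py|grep tray
```

```text
t 39.55 p [0.4505 0.1228 0.1938] R [[-0.956, 0.294, 0.0], [0.294, 0.956, -0.0], [-0.0, -0.0, -1.0]] w 0.0262 gf 59.9 q [  0.7  14.1  88.1  -0.   77.9 -72.2]
green 2 [0.6204 0.0694 0.1045] z 0.11204551008177938 off 0.0011457875969300131
[0.4505 0.1216 0.1938] n 1 per row [ 0.2 -0.3  0. ] tot [ 0.2 -0.3  0. ]
red 2 [0.506  0.0592 0.1045] z 0.03680056829734189 off 0.08754760162683535
[0.336  0.1114 0.1938] n 1 per row [106.6 -43.9  -0. ] tot [106.6 -43.9  -0. ]
yellow 2 [ 0.6338 -0.0464  0.1045] z 0.14519062894847318 off 0.11283011566318867
[0.4639 0.0058 0.1938] n 1 per row [ -46.8 -107.     0. ] tot [ -46.8 -107.     0. ]
blue 2 [ 0.5174 -0.0561  0.1045] z 0.06851858437003816 off 0.15758499455944316
[ 0.3475 -0.0039  0.1938] n 1 per row [  61.5 -150.7    0. ] tot [  61.5 -150.7    0. ]
side tray green (array([0.6207, 0.0671, 0.1032]), 0.03213172912597656, 163)
side tray red (array([0.5069, 0.0579, 0.1036]), 0.031203517913818358, 187)
side tray yellow (array([ 0.6338, -0.0469,  0.1035]), 0.030601852416992186, 177)
side tray blue (array([ 0.5172, -0.0577,  0.1035]), 0.031297809600830076, 214)
top tray yellow (array([ 0.6339, -0.0438,  0.1048]), 0.03014750099182129, 203)
top tray green (array([0.6183, 0.0711, 0.1062]), 0.029916704177856444, 151)
top tray blue (array([ 0.5168, -0.0544,  0.1058]), 0.02972958755493164, 204)
top tray red (array([0.5055, 0.0622, 0.1057]), 0.03035651206970215, 152)
wrist tray red (array([0.5035, 0.0586, 0.104 ]), 0.029027524948120116, 1084)
wrist tray blue (array([ 0.5182, -0.0542,  0.104 ]), 0.030580205917358397, 2130)
wrist tray green (array([0.6256, 0.0972, 0.1035]), 0.011593474388122558, 64)
wrist tray yellow (array([ 0.6169, -0.0388,  0.104 ]), 0.01329232406616211, 193)
```

Green has not moved (the earlier shift was occlusion), and the aim is within about 2 mm. I'll hold there, then go to blue and hold.

Call:
{"op": "servo_tool", "data": {
  "deltas": "0 0 0 0 0 0 0;0 0 0 0 0 0 0;0 0 0 0 0 0 0;0 0 0 0 0 0 0;0 0 0 0 0 0 0;0 0 0 0 0 0 0;0 0 0 0 0 0 0;0 0 0 0 0 0 0"
}}

```text
time_s: 40.62
position: [0.4506, 0.1225, 0.1938]
tool_rot: [[-0.955, 0.295, -0.0], [0.295, 0.955, -0.0], [0.0, -0.0, -1.0]]
ft_force: [0.9, -0.5, -2.1]
grip_width: 0.026
gripper_force: 59.9
```

Call:
{"op": "servo_tool", "data": {
  "deltas": "0 0 0 0 0 0 0;0 0 0 0 0 0 0;0 0 0 0 0 0 0;0 0 0 0 0 0 0"
}}

```text
time_s: 40.95
position: [0.4506, 0.1225, 0.1938]
tool_rot: [[-0.955, 0.295, -0.0], [0.295, 0.955, -0.0], [-0.0, -0.0, -1.0]]
ft_force: [0.2, 0.2, -1.2]
grip_width: 0.0265
gripper_force: 59.9
```

Call:
{"op": "servo_tool", "data": {
  "deltas": "0 5 -13 0 0 0 0;0 10 -25 0 0 0 0;0 10 -25 0 0 0 0;0 11 -26 0 0 0 0;0 10 -25 0 0 0 0;0 10 -24 0 0 0 0;0 5 -13 0 0 0 0;0 0 0 0 0 0 0"
}}

```text
time_s: 41.62
position: [0.3465, -0.0051, 0.194]
tool_rot: [[-0.955, 0.298, 0.0], [0.298, 0.955, -0.001], [-0.0, -0.001, -1.0]]
ft_force: [0.2, -0.2, -1.8]
grip_width: 0.0265
gripper_force: 59.9
```

Call:
{"op": "servo_tool", "data": {
  "deltas": "0 0 0 0 0 0 0;0 0 0 0 0 0 0;0 0 0 0 0 0 0;0 0 0 0 0 0 0;0 0 0 0 0 0 0;0 0 0 0 0 0 0;0 0 0 0 0 0 0;0 0 0 0 0 0 0"
}}

```text
time_s: 42.28
position: [0.3477, -0.0037, 0.1938]
tool_rot: [[-0.955, 0.295, -0.0], [0.295, 0.955, 0.0], [0.0, -0.0, -1.0]]
ft_force: [0.5, 0.4, -1.6]
grip_width: 0.026
gripper_force: 59.9
```

Call:
{"op": "servo_tool", "data": {
  "deltas": "0 0 0 0 0 0 0;0 0 0 0 0 0 0;0 0 0 0 0 0 0;0 0 0 0 0 0 0;0 0 0 0 0 0 0"
}}

```text
time_s: 42.7
position: [0.3477, -0.0038, 0.1938]
tool_rot: [[-0.955, 0.295, 0.0], [0.295, 0.955, -0.0], [-0.0, -0.0, -1.0]]
ft_force: [0.3, -0.6, -0.9]
grip_width: 0.0264
gripper_force: 59.9
```

```bash
python3 aim2.py; python3 aim.py|grep tray; python3 -c "
from h import *
plan([.4298,-.3803,.1938],1)"
```

```text
t 42.7 p [ 0.3477 -0.0038  0.1938] R [[-0.955, 0.295, 0.0], [0.295, 0.955, -0.0], [-0.0, -0.0, -1.0]] w 0.0264 gf 59.9 q [-20.4   1.6 103.4  -0.   75.  -93.2]
green 2 [0.6209 0.0697 0.1045] z 0.15529490990708245 off 0.1569403154499876
[0.451  0.1222 0.1938] n 1 per row [-61.5 150.9   0. ] tot [-61.5 150.9   0. ]
red 2 [0.5063 0.0598 0.1045] z 0.07993589990527923 off 0.11231180507009504
[0.3364 0.1123 0.1938] n 1 per row [ 45.1 107.6   0. ] tot [ 45.1 107.6   0. ]
yellow 2 [ 0.6337 -0.0448  0.1045] z 0.18786820379992525 off 0.088212783916882
[0.4638 0.0077 0.1938] n 1 per row [-107.5   45.3    0. ] tot [-107.5   45.3    0. ]
blue 2 [ 0.5167 -0.0561  0.1045] z 0.11117023112107155 off 0.0010175370550894133
[ 0.3468 -0.0035  0.1938] n 1 per row [ 0.9 -0.   0. ] tot [ 0.9 -0.   0. ]
side tray green (array([0.6217, 0.0677, 0.1031]), 0.03232910919189453, 161)
side tray red (array([0.506, 0.057, 0.103]), 0.030626319885253907, 174)
side tray yellow (array([ 0.6339, -0.0466,  0.1034]), 0.03049933624267578, 182)
side tray blue (array([ 0.5183, -0.0567,  0.1034]), 0.03148497200012207, 216)
top tray yellow (array([ 0.6335, -0.0435,  0.1055]), 0.03050303268432617, 200)
top tray green (array([0.6193, 0.0704, 0.1052]), 0.029810556411743162, 205)
top tray blue (array([ 0.516 , -0.054 ,  0.1053]), 0.029865877151489258, 214)
top tray red (array([0.5063, 0.0617, 0.1066]), 0.02926191520690918, 146)
wrist tray red (array([0.4957, 0.0666, 0.0993]), 0.02650877571105957, 410)
wrist tray blue (array([ 0.5222, -0.028 ,  0.1033]), 0.010896550178527833, 64)
[ 0.4298 -0.3803  0.1938] n 1 per row [-189.6 -335.5    0. ] tot [-189.6 -335.5    0. ]
```

All four are measured, and the blue aim was within about 1 mm. Now returning to the rest.

Call:
{"op": "servo_tool", "data": {
  "deltas": "0 -7 -12 0 0 0 0;0 -14 -24 0 0 0 0;0 -14 -25 0 0 0 0;0 -14 -25 0 0 0 0;0 -14 -25 0 0 0 0;0 -14 -25 0 0 0 0;0 -14 -25 0 0 0 0;0 -14 -25 0 0 0 0"
}}

```text
time_s: 43.77
position: [0.3931, -0.214, 0.1938]
tool_rot: [[-0.955, 0.296, -0.0], [0.296, 0.955, 0.0], [0.0, 0.0, -1.0]]
ft_force: [0.3, 0.1, -1.7]
grip_width: 0.0262
gripper_force: 60.0
```

Call:
{"op": "servo_tool", "data": {
  "deltas": "0 -14 -25 0 0 0 0;0 -14 -25 0 0 0 0;0 -14 -25 0 0 0 0;0 -14 -25 0 0 0 0;0 -13 -24 0 0 0 0;0 -9 -16 0 0 0 0;0 -7 -10 0 0 0 0;0 0 0 0 0 0 0"
}}

```text
time_s: 44.43
position: [0.4301, -0.383, 0.1929]
tool_rot: [[-0.955, 0.297, -0.0], [0.297, 0.955, 0.0], [0.0, -0.0, -1.0]]
ft_force: [0.3, 0.4, -2.7]
grip_width: 0.0263
gripper_force: 60.0
```

Call:
{"op": "servo_tool", "data": {
  "deltas": "0 0 0 20 0 0 0;0 0 0 28 0 0 0;0 0 0 20 0 0 0;0 0 0 0 0 0 0;0 0 0 0 0 0 0"
}}

```text
time_s: 44.85
position: [0.4298, -0.3802, 0.1258]
tool_rot: [[-0.955, 0.295, -0.001], [0.295, 0.955, 0.001], [0.001, 0.001, -1.0]]
ft_force: [0.7, -0.2, 0.1]
grip_width: 0.0264
gripper_force: 59.9
```

```bash
python3 - <<'E'
from h import *
st();plan([.4298,-.3803,.0485],1)
p=env.get_image("side");save(p["img"][220:330,290:440],"s6.png",4)
E
```

```text
t 44.85 p [ 0.4298 -0.3802  0.1258] R [[-0.955, 0.295, -0.001], [0.295, 0.955, 0.001], [0.001, 0.001, -1.0]] w 0.0264 gf 59.9 q [ -53.3   28.1   77.8    0.    74.2 -126.2]
[ 0.4298 -0.3803  0.0485] n 1 per row [-0.1 -0.2 77.2] tot [-0.1 -0.2 77.2]
```

View pics/s6.png

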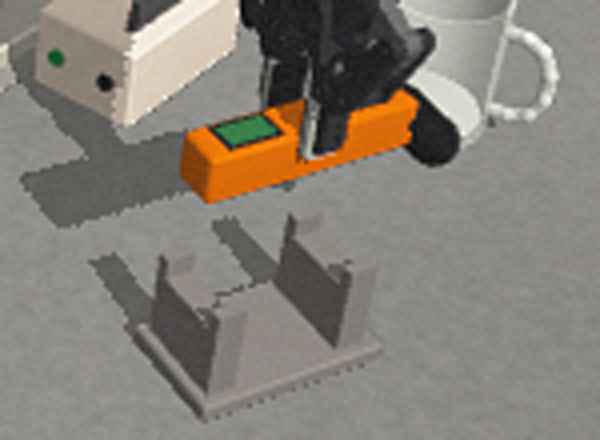

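The thermometer hangs level, straight above the two saddles. I'll lower it and release.

Call:
{"op": "servo_tool", "data": {
  "deltas": "0 0 0 15 0 0 0;0 0 0 22 0 0 0;0 0 0 18 0 0 0;0 0 0 10 0 0 0;0 0 0 6 0 0 0;0 0 0 4 0 0 0;0 0 0 2 0 0 0;0 0 0 0 0 0 0"
}}

```text
time_s: 45.57
position: [0.4303, -0.3812, 0.0494]
tool_rot: [[-0.955, 0.295, 0.001], [0.295, 0.955, -0.001], [-0.001, -0.001, -1.0]]
ft_force: [-0.1, -0.4, -2.3]
grip_width: 0.0264
gripper_force: 60.0
```

Call:
{"op": "servo_tool", "data": {
  "deltas": "0.4 0 0 0 0 0 0;0.7 0 0 0 0 0 0;0.9 0 0 0 0 0 0;0.9 0 0 0 0 0 0;0.9 0 0 0 0 0 0;0.9 0 0 0 0 0 0;0.9 0 0 0 0 0 0;0.9 0 0 0 0 0 0"
}}

```text
time_s: 46.23
position: [0.43, -0.3809, 0.0488]
tool_rot: [[-0.955, 0.295, -0.0], [0.295, 0.955, 0.0], [0.0, 0.0, -1.0]]
ft_force: [0.0, -0.5, 0.5]
grip_width: 0.0771
gripper_force: 0.0
```

Call:
{"op": "servo_tool", "data": {
  "deltas": "0.9 0 0 -15 0 0 0;0.9 0 0 -30 0 0 0;0.9 0 0 -40 0 0 0;0.9 0 0 -40 0 0 0;1 0 0 -40 0 0 0;1 0 0 -40 0 0 0;1 0 0 -40 0 0 0;1 0 0 0 0 0 0"
}}

```text
time_s: 46.9
position: [0.4311, -0.3823, 0.3022]
tool_rot: [[-0.955, 0.295, 0.009], [0.295, 0.955, -0.011], [-0.012, -0.008, -1.0]]
ft_force: [0.0, -0.4, 0.4]
grip_width: 0.0855
gripper_force: 0.0
```

```bash
python3 th.py w7.png 2>/dev/null; python3 aim.py s7.png|grep tray; python3 lev.py x.png | grep -E "sphere"
```

```text
t 46.9 p [ 0.4311 -0.3823  0.3022] R [[-0.955, 0.295, 0.009], [0.295, 0.955, -0.011], [-0.012, -0.008, -1.0]] w 0.0855 gf 0.0 q [ -53.3   21.5   59.1   -0.    98.5 -126.2]
wrist handle [ 432.3 -381.1] [ 27.7 128.2] 73.03 ztop 0.08448266945014529 1962
wrist base ((430.013916015625, -378.6719055175781), (69.92505645751953, 117.67842102050781), 73.15526580810547)
wrist lens [262.9, 211.1] 0.68 [ 0.5099 -0.4007  0.0744]
wrist thermometer [262.2, 149.4] 0.64 [ 0.4291 -0.3772  0.0852]
top handle [ 397.9 -362.7] [0. 0.] 0.0 ztop 0.48602951108476866 1
side handle [ 431.5 -383.8] [ 30.8 131.3] 72.98 ztop 0.08409206631601782 558
side base ((428.653564453125, -381.5631103515625), (70.69912719726562, 119.7763900756836), 72.53749084472656)
side lens [392.8, 284.8] 0.94 [ 0.5089 -0.4207  0.0473]
side thermometer [358.2, 289.3] 0.76 [ 0.416  -0.3922  0.0688]
lens (array([ 0.5314, -0.408 ,  0.0252]), np.float64(0.002238326543300289))
thermometer (array([ 0.437 , -0.3796,  0.0477]), np.float64(0.0003878797045276962))
side tray green (array([0.6216, 0.0667, 0.1034]), 0.031485387802124024, 163)
side tray red (array([0.5069, 0.0588, 0.1034]), 0.031194963455200196, 187)
side tray yellow (array([ 0.6324, -0.0461,  0.1034]), 0.03286828994750977, 182)
side tray blue (array([ 0.5172, -0.0574,  0.1036]), 0.03193341445922852, 212)
top tray yellow (array([ 0.6339, -0.044 ,  0.1058]), 0.02970261573791504, 203)
top tray green (array([0.6185, 0.0706, 0.1062]), 0.03038833427429199, 196)
top tray blue (array([ 0.5176, -0.0551,  0.106 ]), 0.029199033737182616, 108)
top tray red (array([0.5063, 0.0613, 0.1058]), 0.03011564826965332, 206)
wrist sphere [ 0.603  -0.1576  0.1537] 527 rms 0.0009086905451499626
side sphere [ 0.603  -0.1592  0.1531] 86 rms 0.0014443197686821608
top sphere [ 0.6011 -0.1584  0.1539] 50 rms 0.0029598577970434132
```

View pics/s7.png

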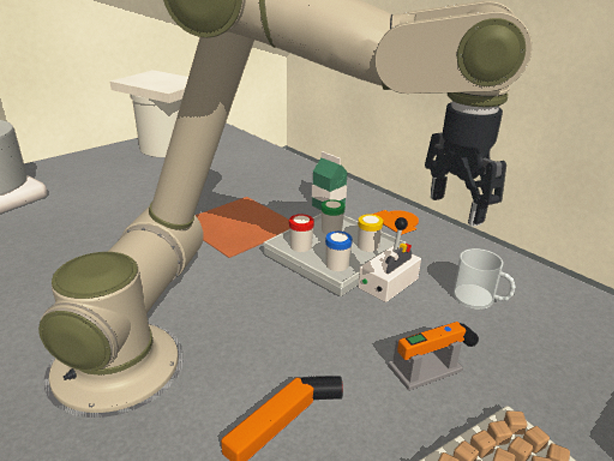

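The picture shows the thermometer back in its rest (nose forward, within 3 mm of where it was), the four tubs in the tray, the lever at yellow, the bystanders in place and the arm clear.

```bash
python3 -c "
from rig import env
print(env.close_job())"
```

```text
the job is handed in; nothing more can be done
None
```

I handed in the job: all four tubs stand in the tray, the lever is at yellow (about 0.75 rad), the labels were measured in the order red, yellow, green, blue, and the thermometer is back in its rest; no verdict came back.

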